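# Fetch the coin box from behind the laundry supplies

## Robot

A 6-joint arm with a two-finger parallel gripper is mounted at the origin on the work surface. World frame = base frame: x ahead of the robot, y to its left, z up, the work surface at z = 0. Lengths are in m, angles in rad, forces in N, time in s.
With the tool pointing down it reaches from about 0.35 to 0.8 m from the base axis. Payload 7.3 kg.
Tool frame: the origin (TCP) lies on the mounting face of the last link; the fingertips stand 173 mm ahead of it and the grasp point (between the pads) lies 155 mm ahead of it (manip.grip_point_offset is the distance from the TCP to the grasp point, in m); z points along the fingers, y is the direction in which the jaws open and shut (so a half turn about z gives the same grasp; the last joint's range is limited). The gripper opens to 85 mm and grips with 20 to 120 N. Pads are 22 mm wide; open, the fingers measure 114 mm over their backs; the gripper's body (76 mm by 85 mm) begins 54 mm behind the grasp point. The pads swing forward as they close: fully open they stand 13 mm farther back than shut.
Start: joints at [-1.429, 0.342, 1.524, -0, 1.275, -0.146], TCP at [0.149, -0.503, 0.405] pointing down, gripper open.
Joint ranges: [-2.53, 2.53], [-0.77, 2.02], [0.04, 2.7], [-1, 4.14], [0.28, 2.66], [-3.11, 3.11]. Speed limits (rad/s): [2.57, 2.57, 3.14, 3.14, 3.14, 3.14].

## Interface

Orientations are given as a unit quaternion [w, x, y, z].
In Python, from rig import manip gives the robot as it stands.
- The arm moves only by the shell command python3 -m creep 'ROWS' [FORCE]. ROWS is JSON, a list that holds one entry, the list of rows, each a list of 7 numbers: the shift along the tool's x, y, z in mm, then the turn, a rotation vector about the tool's x, y, z in rad, then the opening, from 0 (shut) to 1 (fully open). A call has exactly 8 rows; each row is the pose to reach, as a shift and turn from the pose commanded when the call began, along the tool's axes at that moment; what a row does not reach only later rows make up. A row lasts 1/8 s, in which the tool goes at most 62.5 mm and 10.7 degrees, less where a joint would pass 70% of its speed; a pose out of reach is approached as far as the arm can. A call with a gripper value outside its range is refused whole. The fingers move at their own pace and stop on an object; FORCE is the grip in N (left out, the last holds). Time passes only in rows, so rows that repeat a pose let the fingers close, or fill a call up. It gives the time, the measured TCP pose, the force and the opening at its end, in the units of the state.
- manip.sense(): the state, without advancing time (a new reading comes with each control period).
- manip.grab_frame(name): name is "side" or "top"; returns the picture (420x560x3 uint8, red, green, blue); there is no depth.
- manip.calibration(name): a dict with "intrinsics" (3x3 intrinsics, pixels), "extrinsics" (4x4, takes a point from camera to world coordinates). Camera axes: x right, y down, z forward; pixel columns grow to the right and rows downward; lengths in m; the calibration is good to about 2 mm. A picture is of the moment at which its call begins. calibration takes no time and is no camera call.
- manip.sign_off(): hands the job in, once; it reports no verdict.
The state is a dict: "t": time; "joints": joint angles; "dq": joint speeds; "joint_torque": joint torques, N m; "tcp_pos": TCP position; "orientation": TCP orientation; "wrist_force": force on the tool from outside, world axes, zero at the start; "moment": the same for the moment, N m; "width": finger opening in m.
Only numpy, scipy, OpenCV 4.12 (cv2) and the standard library are available. Lean on these libraries where they do the work, as an engineer would, in place of code of your own. Each camera call takes 0.05 s, during which the arm holds its last target.

## Task

Three laundry supplies on the dark wooden stand hem in the steel coin box: stand all three upright in the grey side tray, leaving the coin box where it is until then. Next set the coin box squarely down in the dark steel dock, between its two lips and centred. Then put every supply back upright on the very spot of the stand where it stood before, the carton square to the stand, knock nothing over, and leave the mug, the padlock and the brush alone.

Things in the scene. Friction and masses are not known exactly. Their poses are not given: they have to be found in the camera images.
- niche: Fixed dark wooden stand: board 190 (x -100 to +90) x 230 (y) mm, top 12 mm above the origin; back panel 10 mm thick at x +75 mm, top at z 57 mm. Origin on the counter; x points from the front to the back panel. One supply stands at about x -34, y 0 mm (before the coin box), one each at x 20, y +73 and -73 mm; which is where varies; the spots are unmarked: note them at the start.
- tray: Fixed shallow grey plastic side tray, 220 x 220 mm outside, walls 5 mm thick and 18 mm high, floor 5 mm thick (its top 5 mm above the origin); origin at the centre of the underside, x and y along its sides. Empty at the start; has room for the three supplies.
- dock: Fixed dark steel dock: base plate 90 (x) x 80 (y) mm, 8 mm thick, with two upright lips along y, 22 mm high above the plate, 8 mm thick, 64 mm apart inside; open at both y ends. Origin at the centre of the underside. The coin box belongs on the plate, centred over the origin, its x along the dock's x (either way round).
- coinbox: Loose open-topped steel box, 46 (x) x 56 (y) x 44 mm high, walls 3 mm, 0.25 kg; a brass lock disc stands 3 mm out of its -x side. Origin at the centre of its underside. At about x 34, y 0 mm of the stand, 10 mm from the back panel, square to it within 5 degrees. Grip it across y, about 30 mm up, when its neighbours are gone.
- bottle: Loose round white plastic bottle, closed: 52 mm diameter, straight-sided up to 122 mm, then a shoulder and a grey cap 28 mm in diameter, 150 mm high in all, 0.35 kg. Upright, z up, origin at the centre of its underside. Grip it at about 105 mm up.
- carton: Loose closed cardboard carton with paper band, 46 mm (x) by 56 mm (y) by 140 mm high, 0.3 kg. Upright, origin at the centre of its underside, x and y square to the stand within about 5 degrees. Grip it at about 110 mm up.
- can: Loose round aluminium can with a white lid, 60 mm diameter, straight-sided up to 114 mm, 120 mm high in all, 0.35 kg. Upright, origin at the centre of its underside. Grip it at about 95 mm up.
- mug: Bystander: white ceramic mug, 76 mm diameter and 90 mm high, upright near the robot; origin at the centre of its underside. Leave alone.
- padlock: Bystander: brass padlock lying flat, about 80 x 50 x 24 mm; origin on its underside, at the centre of the brass part. Leave alone.
- brush: Bystander: hand brush with wooden handle, about 190 mm long, lying on the counter; leave alone.

How it is judged:
By the outcome, as a careful person would: the job done as asked, in the order asked, and still so for the second after the job is handed in, with the robot touching nothing.
It also fails if it takes over 144 s, if anything falls off the work surface, if the arm or the gripper's body presses on something with over 40 N, if the wrist force passes 120 N, or if a joint passes its speed limit or range.

## Working session

There is one attempt and no reset: what is moved stays moved. The work goes in short steps, Python scripts to look and compute and a shell command to move; the robot and the scene stay as the last step left them, time stands still between calls to the robot, and variables do not carry over. Pictures are saved under pics/ and viewed, and the job is handed in when it is done.

```bash
ls; mkdir -p pics; python3 - <<'E'
from rig import manip
import cv2
print(manip.sense())
for n in("side","top"):
    im=manip.grab_frame(n); cv2.imwrite(f"pics/{n}0.png",im[:,:,::-1])
    print(n,manip.calibration(n))
E
```

```text
pics
{'t': 0.0, 'joints': array([-1.42897470e+00,  3.42746052e-01,  1.52503138e+00, -1.44159234e-05,
        1.27536659e+00, -1.45995848e-01]), 'dq': array([ 1.03259309e-03, -4.59548097e-04,  4.40228104e-05,  3.18949568e-04,
       -7.16881299e-04, -1.04038115e-03]), 'joint_torque': array([-1.65063302e-03, -4.33682442e+01, -2.46011120e+01, -1.04068858e-04,
        7.90993130e-03,  5.01905231e-05]), 'tcp_pos': array([ 0.14902939, -0.50326679,  0.40400862]), 'orientation': array([-7.75696151e-04,  9.89662397e-01,  1.43414571e-01, -5.27511018e-06]), 'wrist_force': array([-0.35649798, -0.37070068, -0.95683108]), 'moment': array([ 0.01023606,  0.02072383, -0.02052591]), 'width': 0.08538217997841674}
side {'intrinsics': array([[541.07454132,   0.        , 271.43663386],
       [  0.        , 541.07454132, 214.98748889],
       [  0.        ,   0.        ,   1.        ]]), 'extrinsics': array([[ 0.78016165, -0.3242365 ,  0.53499391, -0.27487535],
       [-0.62535584, -0.3814256 ,  0.68076764, -1.06757106],
       [-0.01666934, -0.86567038, -0.50033681,  0.82049872],
       [ 0.        ,  0.        ,  0.        ,  1.        ]])}
top {'intrinsics': array([[430.79023097,   0.        , 279.80410281],
       [  0.        , 430.79023097, 208.79493659],
       [  0.        ,   0.        ,   1.        ]]), 'extrinsics': array([[-0.01366673, -0.99791742,  0.06304005,  0.47410494],
       [-0.999897  ,  0.01391573,  0.0035125 , -0.01118652],
       [-0.00438243, -0.06298555, -0.99800482,  1.09129095],
       [ 0.        ,  0.        ,  0.        ,  1.        ]])}
```

View pics/side0.png

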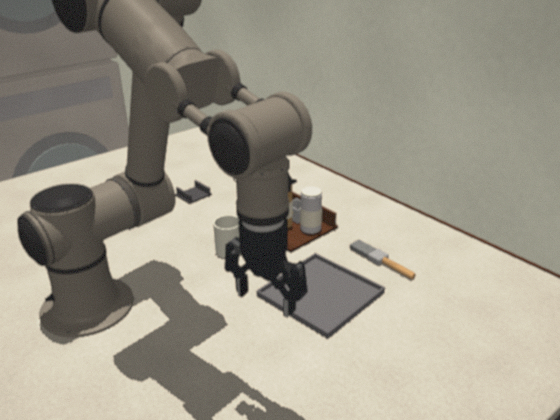

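View pics/top0.png

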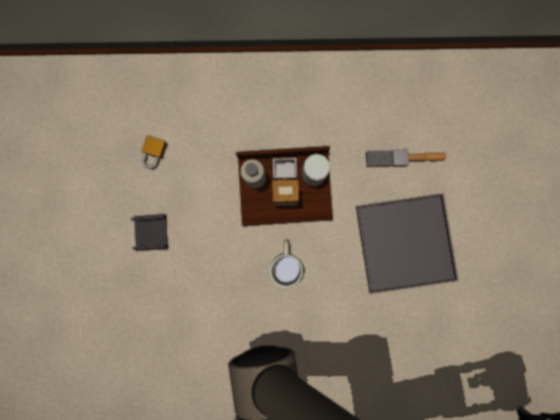

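The top view shows the stand at cols 237-332, rows 147-225. The bottle is on the left (253,170), the can on the right (316,165) and the carton in front (285,190). The tray is at (406,243), the dock at (151,232), and the mug at (287,269). I'll zoom in to measure.

```bash
python3 - <<'E'
import cv2
im=cv2.imread('pics/top0.png')
c=cv2.resize(im[138:238,225:345],None,fx=6.6,fy=6,interpolation=cv2.INTER_CUBIC)
c=cv2.resize(im[138:233,225:345],None,fx=6,fy=6,interpolation=cv2.INTER_CUBIC)
cv2.imwrite('pics/z_stand.png',cv2.convertScaleAbs(c,alpha=1.5))
c=cv2.resize(im[185:300,350:465],None,fx=5,fy=5,interpolation=cv2.INTER_CUBIC); cv2.imwrite('pics/z_tray.png',cv2.convertScaleAbs(c,alpha=1.5))
c=cv2.resize(im[205:260,120:180],None,fx=10,fy=10,interpolation=cv2.INTER_CUBIC); cv2.imwrite('pics/z_dock.png',cv2.convertScaleAbs(c,alpha=2))
E
```

```text
(no output)
```

View pics/z_stand.png

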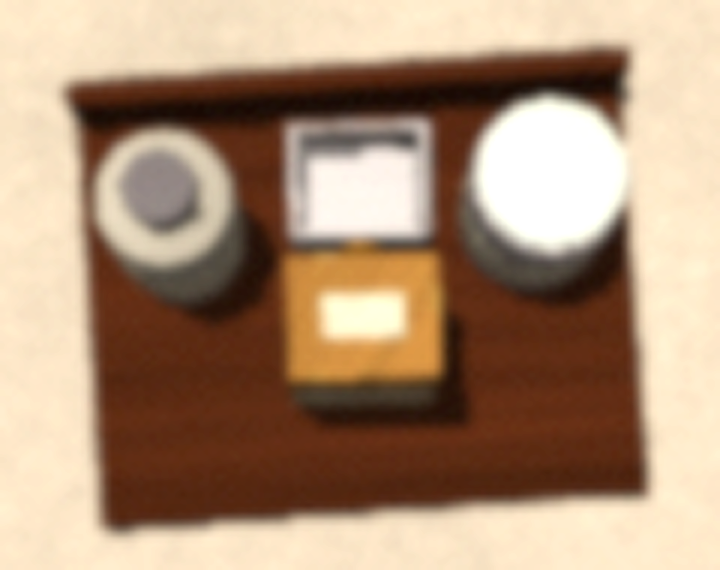

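View pics/z_tray.png

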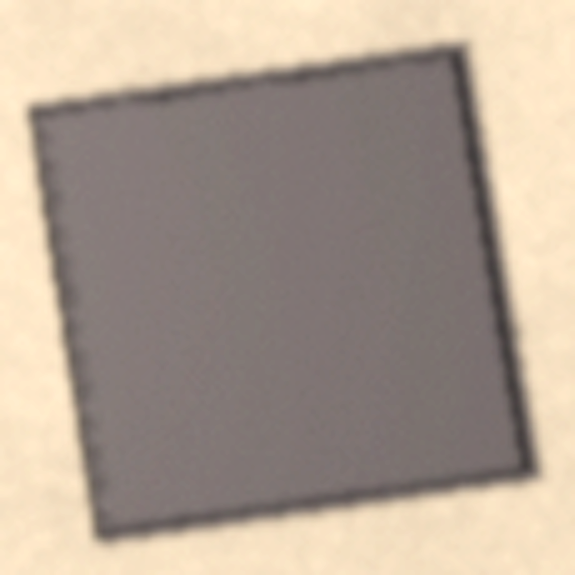

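View pics/z_dock.png

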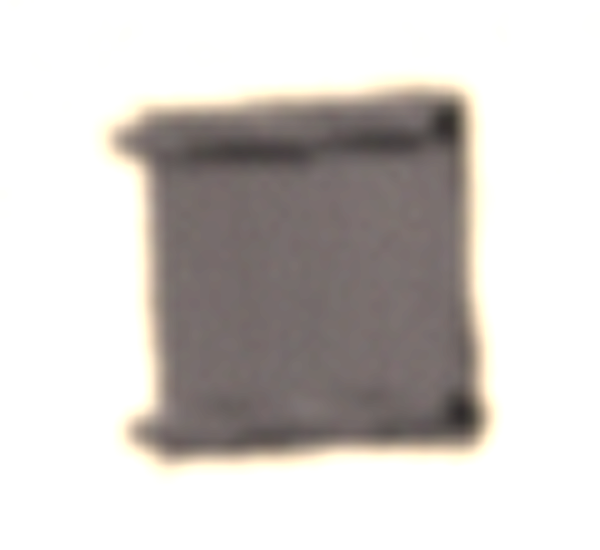

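```bash
cat > h.py <<'E'
import numpy as np,cv2
from scipy.optimize import least_squares,minimize
from rig import manip
def cam(n):
    c=manip.calibration(n); K=c['intrinsics'];E=np.linalg.inv(c['extrinsics'])
    return K,E
def proj(P,n='top'):
    K,E=cam(n); P=np.atleast_2d(P); q=(P@E[:3,:3].T+E[:3,3])@K.T
    return q[:,:2]/q[:,2:]
def back(uv,z,n='top'):
    c=manip.calibration(n);K=c['intrinsics'];X=c['extrinsics']
    d=X[:3,:3]@np.linalg.inv(K)@np.array([uv[0],uv[1],1.]);o=X[:3,3]
    return (o+d*(z-o[2])/d[2])[:2]
def place(L,p):
    L=np.atleast_2d(np.array(L,float));c,s=np.cos(p[2]),np.sin(p[2])
    return np.c_[p[0]+c*L[:,0]-s*L[:,1],p[1]+s*L[:,0]+c*L[:,1],L[:,2]]
def fit(L,uv,p0,n='top'):
    r=least_squares(lambda p:(proj(place(L,p),n)-uv).ravel(),p0)
    return r.x,np.abs(r.fun).max()
def crop(pts,f,x0,y0): return (np.array(pts,float)+.5)/f-.5+np.array([x0,y0])
def box(x0,x1,y0,y1,z0,z1): return [[x,y,z] for x in(x0,x1) for y in(y0,y1) for z in(z0,z1)]
def silfit(mask,boxes,p0,n='top',x0=0,y0=0):
    S=8;h,w=mask.shape
    def ren(p):
        m=np.zeros((h*S,w*S),np.uint8)
        for b in boxes:
            q=(proj(place(b,p),n)-[x0,y0]+.5)*S-.5
            cv2.fillConvexPoly(m,cv2.convexHull(np.round(q*16).astype(np.int32)),255,shift=4)
        return cv2.GaussianBlur(cv2.resize(m,(w,h),interpolation=cv2.INTER_AREA).astype(float)/255,(0,0),.8)
    f=lambda p:((ren(p)-mask)**2).sum()
    r=minimize(lambda q:f(np.array(p0)+np.array(q)*[.004,.004,.03]),[0,0,0],method='Nelder-Mead',options=dict(initial_simplex=[[0,0,0],[1.5,0,0],[0,1.5,0],[0,0,1.5]],xatol=.01))
    return np.array(p0)+r.x*[.004,.004,.03],r.fun
E
python3 - <<'E'
from h import *
c=lambda p:crop(p,6,225,138)
st,e=fit([[-.1,.115,.012],[-.1,-.115,.012],[.08,.115,.057],[.08,-.115,.057]],c([[104,527],[646,491],[68,86],[628,49]]),[.5,0,0]);print('stand',st,np.degrees(st[2]),e)
im=cv2.imread('pics/top0.png').astype(float)
def m(x0,x1,y0,y1):
    g=im[y0:y1,x0:x1].mean(2); bg=np.percentile(g,85); 
    dk=np.median(g[g<.6*bg]); return np.clip((bg-g)/(bg-dk),0,1)
mk=m(120,180,205,260)
d,e=silfit(mk,[box(-.045,.045,-.04,.04,0,.008),box(.032,.04,-.04,.04,0,.03),box(-.04,-.032,-.04,.04,0,.03)],[.42,.3,0.05],x0=120,y0=205);print('dock',d,np.degrees(d[2]),e,mk.sum())
mk=m(345,470,180,305)
t,e=silfit(mk,[box(-.11,.11,-.11,.11,0,.018)],[.39,-.31,0.1],x0=345,y0=180);print('tray',t,np.degrees(t[2]),e)
tc,e=fit([[.11,.11,.018],[.11,-.11,.018],[-.11,-.11,.018],[-.11,.11,.018]],crop([[30,107],[465,45],[538,472],[98,540]],5,350,185),[.4,-.3,0]);print('tray corners',tc,e)
tr=lambda w:place([[w[0]-st[0],w[1]-st[1],0]],[0,0,-st[2]])[0,:2]*1e3 if 0 else np.array([[np.cos(st[2]),np.sin(st[2])],[-np.sin(st[2]),np.cos(st[2])]])@(np.array(w)-st[:2])*1e3
for n,uv,z in [('cap',(158,188),.15),('bot',(165,197),.122),('can',(551,172),.12)]:
    w=back(c([uv])[0],z);print(n,w,'stand',tr(w))
for n,hx,hy,z,uv in [('carton',.023,.028,.14,[[285,252],[440,248],[443,380],[289,384]]),('box',.023,.028,.056,[[285,118],[432,117],[434,240],[288,240]])]:
    p,e=fit([[hx,hy,z],[hx,-hy,z],[-hx,-hy,z],[-hx,hy,z]],c(uv),[.5,0,0]);print(n,p,np.degrees(p[2]),e,'stand',tr(p[:2]),np.degrees(p[2]-st[2]))
print('mug',back((287,269),.09))
E
```

```text
stand [ 0.60646157 -0.02020659  0.05143392] 2.9469463953667807 0.7293225827229435
dock [0.48823015 0.31878571 0.05449363] 3.122255180037417 4.047706891810353 1225.6643356643358
tray [ 0.45331672 -0.32109336  0.13159719] 7.539963346703686 22.156520246023547
tray corners [ 0.45375457 -0.31963139  0.13203932] 1.2678393107573243
cap [0.62246512 0.05455451] stand [19.82594518 73.83946989]
bot [0.62341174 0.05389599] stand [20.73746078 73.13316173]
can [ 0.63116397 -0.09228666] stand [ 20.96400345 -73.25472502]
carton [ 0.57527483 -0.02057288  0.01189835] 0.6817253126575193 0.6937286451396005 stand [-31.16433358   1.23754858] -2.2652210827092616
box [ 0.63989925 -0.02039135 -0.00399037] -0.2286312104870638 0.9062500446940192 stand [33.38396268 -1.90358068] -3.175577605853845
mug [ 0.39787834 -0.02236903]
```

```bash
cat >> h.py <<'E'
from scipy.spatial.transform import Rotation as R
def tcp():
    s=manip.sense(); q=s['orientation']; return s,np.array(s['tcp_pos']),R.from_quat([q[1],q[2],q[3],q[0]])
def delta(x,y,z,yaw):
    """from present tcp to TCP pose pointing down, tool x at world angle yaw -> mm, rotvec"""
    s,p,r=tcp(); T=R.from_euler('z',yaw)*R.from_euler('x',np.pi)
    d=r.inv().apply(np.array([x,y,z])-p)*1e3; w=(r.inv()*T).as_rotvec()
    print('shift',np.round(d,1),'turn',np.round(w,4),'rows>=',round(max(np.linalg.norm(d)/62.5,np.degrees(np.linalg.norm(w))/10.7),1))
def st(): 
    s,p,r=tcp(); a=r.as_matrix()[:,0]; print('t',round(s['t'],2),'tcp',np.round(p*1e3,1),'yaw',round(np.arctan2(a[1],a[0]),4),'tilt',np.round(r.as_matrix()[:2,2],4),'F',np.round(s['wrist_force'],1),'w',round(s['width']*1e3,1))
E
python3 -c "
from h import *
st();delta(.45,-.3,.45,.05)
"
```

```text
t 0.1 tcp [ 149.  -503.3  404.1] yaw 0.2878 tilt [-0.0002  0.0014] F [-0.  -0.   0.1] w 85.6
shift [ 346.3 -109.6  -45.7] turn [-0.0014 -0.      0.2378] rows>= 5.9
```

```bash
python3 -m creep '[[[50,-16,-45,0,0,0.04,1],[100,-32,-46,0,0,0.08,1],[150,-48,-46,0,0,0.12,1],[200,-64,-46,0,0,0.16,1],[250,-80,-46,0,0,0.2,1],[300,-95,-46,0,0,0.238,1],[346,-110,-46,0,0,0.238,1],[346,-110,-46,0,0,0.238,1]]]' 40; python3 -c "
from h import *
st();delta(.45,.3,.45,.05)
"
```

```text
t: 1.1
tcp_pos: [0.4516, -0.2977, 0.45]
orientation: [-0.001, 1.0, 0.027, -0.0]
wrist_force: [0.2, -1.1, -0.8]
width: 0.0854
t 1.1 tcp [ 451.6 -297.7  450. ] yaw 0.0544 tilt [-0.0004  0.001 ] F [ 0.2 -1.1 -0.8] w 85.4
shift [  30.9 -596.9    0.7] turn [-0.0011  0.0003  0.0044] rows>= 9.6
```

```bash
python3 -m creep '[[[3,-60,0,0,0,0,1],[6,-120,0,0,0,0,1],[9,-180,0,0,0,0,1],[12,-240,0,0,0,0,1],[15,-300,0,0,0,0,1],[18,-360,0,0,0,0,1],[21,-420,0,0,0,0,1],[24,-480,0,0,0,0,1]]]'; python3 -m creep '[[[0,-40,0,0,0,0,1],[-20,-80,0,0,0,0,1],[-50,-120,0,0,0,0,1],[-70,-160,0,0,0,0,1],[-70,-170,0,0,0,0,1],[-70,-170,0,0,0,0,1],[-70,-170,0,0,0,0,1],[-70,-170,0,0,0,0,1]]]'; python3 - <<'E'
from h import *
st()
for n in("side","top"):
    im=manip.grab_frame(n); cv2.imwrite(f"pics/{n}1.png",im[:,:,::-1])
im=cv2.imread('pics/side1.png'); cv2.imwrite('pics/z_side1.png',cv2.resize(im[170:270,230:350],None,fx=6,fy=6,interpolation=cv2.INTER_CUBIC))
im=cv2.imread('pics/top1.png'); cv2.imwrite('pics/z_top1.png',cv2.convertScaleAbs(cv2.resize(im[138:233,225:345],None,fx=6,fy=6,interpolation=cv2.INTER_CUBIC),alpha=1.5))
E
```

```text
t: 2.1
tcp_pos: [0.4494, 0.1818, 0.4507]
orientation: [0.0, 1.0, 0.024, 0.0]
wrist_force: [0.5, 0.3, 0.4]
width: 0.0856
t: 3.1
tcp_pos: [0.372, 0.3462, 0.4506]
orientation: [0.0, 1.0, 0.024, -0.0]
wrist_force: [-0.2, -0.6, -0.9]
width: 0.0858
t 3.1 tcp [372.  346.2 450.6] yaw 0.048 tilt [-0.0001 -0.0004] F [-0.2 -0.6 -0.9] w 85.8
```

View pics/side1.png

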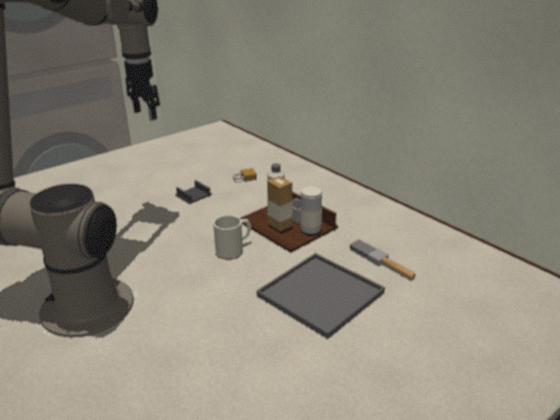

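View pics/z_side1.png

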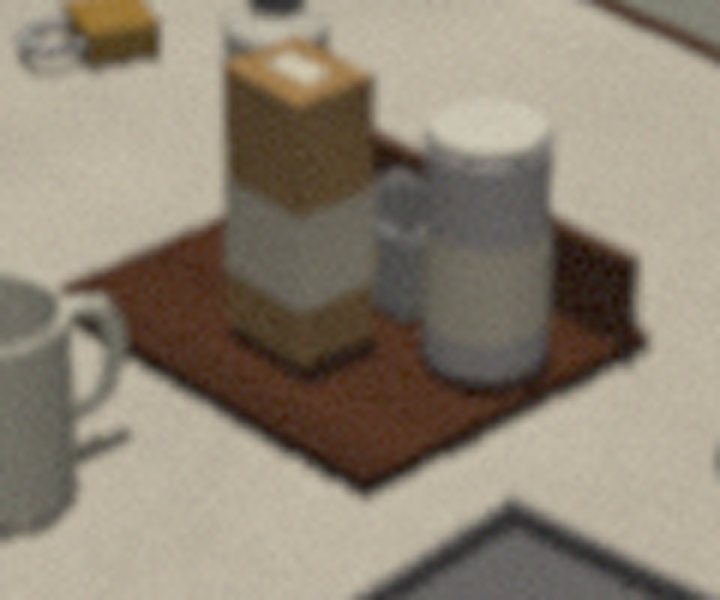

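View pics/z_top1.png

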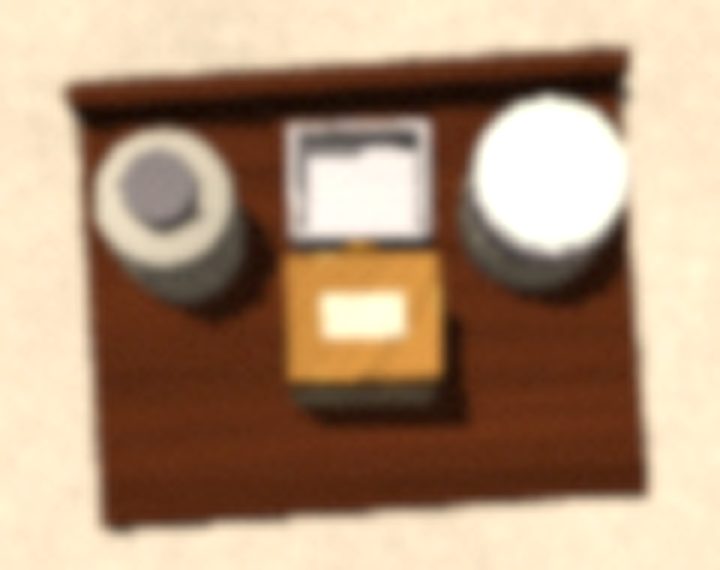

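The side view (crop) shows the carton top at (303,108), its base corner at (312,378), and the can lid centre at about (488,128). I'll cross-check these against the top view.

```bash
python3 - <<'E'
from h import *
c=lambda p:crop(p,6,230,170)
L=[[-.023,.028,.152],[-.023,-.028,.152],[.023,-.028,.152],[-.023,-.028,.012],[.023,-.028,.012],[-.023,.028,.012]]
p,e=fit(L,c([[228,62],[303,108],[373,76],[312,378],[373,345],[237,332]]),[.57,-.02,0],'side');print('side carton',p,e)
p,e=fit([[-.023,.028,.152],[.023,.028,.152],[.023,-.028,.152],[-.023,-.028,.152]],crop([[289,384],[285,252],[440,248],[443,380]],6,225,138),[.57,-.02,0]);print('top carton z152',p,e)
t=crop([[158,188],[165,197],[551,172]],6,225,138)
print('cap',back(t[0],.162),'bot',back(t[1],.134),'can',back(t[2],.132))
print('can side',back(c([[488,128]])[0],.132,'side'))
p,e=fit([[-.1,-.115,.012],[-.1,.115,.012],[.08,-.115,.057],[.09,-.115,.012]],c([[365,490],[65,288],[636,262],[645,345]]),[.6,-.02,0],'side');print('stand side',p,e)
print(proj([[.575,-.02,.152]]),proj([[.372,.3462,.2776]]))
E
```

```text
side carton [ 0.57200233 -0.03095403  0.01347568] 1.2078478648940063
top carton z152 [ 0.574001   -0.02045432  0.01189977] 0.5570747738850912
cap [0.62057376 0.05371641] bot [0.6215633  0.05309026] can [ 0.62922355 -0.09128469]
can side [ 0.62669893 -0.0979517 ]
stand side [ 0.60521225 -0.03006273  0.01654864] 2.3980049601633198
[[285.07632971 189.78494195]] [[ 91.66670833 293.21203919]]
```

The two cameras disagree by several mm in y, so I'll check both against the gripper, whose pose is known.

```bash
python3 - <<'E'
from h import *
def dr(im,P,n,col):
    for u,v in proj(P,n): cv2.circle(im,(int(round(u*16)),int(round(v*16))),20,col,-1,shift=4)
s=cv2.imread('pics/side1.png');t=cv2.imread('pics/top1.png')
def big(im,x0,y0,w,h,f): return cv2.resize(im[y0:y0+h,x0:x0+w],None,fx=f,fy=f,interpolation=cv2.INTER_CUBIC)
def mark(im,x0,y0,f,P,n,col):
    for u,v in proj(P,n):
        q=((u-x0+.5)*f-.5,(v-y0+.5)*f-.5); cv2.circle(im,(int(q[0]*16),int(q[1]*16)),4*16,col,1,cv2.LINE_AA,shift=4)
st_=[.6065,-.0202,.0514]
bd=place([[-.1,.115,.012],[-.1,-.115,.012],[.09,.115,.012],[.09,-.115,.012],[.08,.115,.057],[.08,-.115,.057]],st_)
ca=place(box(-.023,.023,-.028,.028,.012,.152),[.574,-.0205,.012])
a=big(s,230,170,120,100,6);mark(a,230,170,6,bd,'side',(0,255,0));mark(a,230,170,6,ca,'side',(255,255,0));cv2.imwrite('pics/o_side.png',a)
_,p,r=tcp()
y=r.as_matrix()[:,1]
g=[p+[0,0,-.173+.013]+k*y*.0428 for k in(-1,1)]+[p+[0,0,-.173+.013]+k*y*.057 for k in(-1,1)]+[p]
a=big(s,90,0,100,130,4.5);mark(a,90,0,4.5,g,'side',(0,255,0));cv2.imwrite('pics/o_gs.png',a)
a=big(t,40,220,140,110,5);mark(a,40,220,5,g,'top',(0,255,0));cv2.imwrite('pics/o_gt.png',a)
print(proj(g,'side'),proj(g,'top'))
E
```

```text
[[136.52239303 111.62251522]
 [151.4857376  118.81649324]
 [134.1407422  110.47748086]
 [154.07344283 120.06059308]
 [136.0677662   59.6305511 ]] [[ 65.19640553 295.74479282]
 [111.54439868 292.85526414]
 [ 57.50849042 296.22408976]
 [119.23362154 292.37588567]
 [ 39.69007058 308.98436991]]
```

View pics/o_side.png

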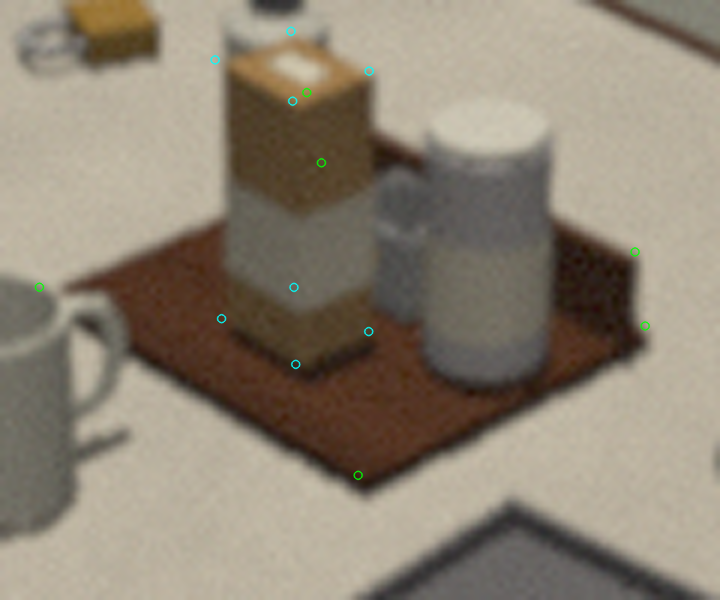

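View pics/o_gs.png

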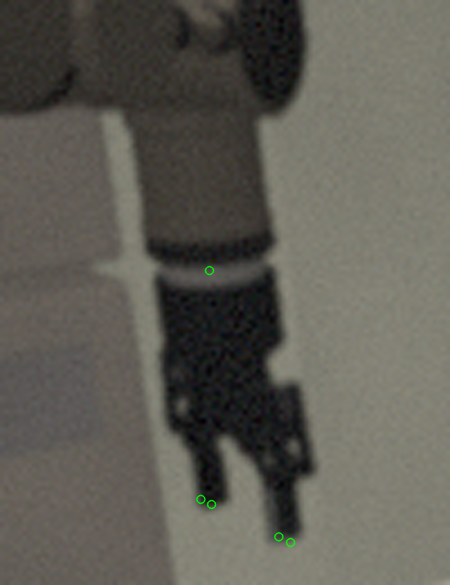

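View pics/o_gt.png

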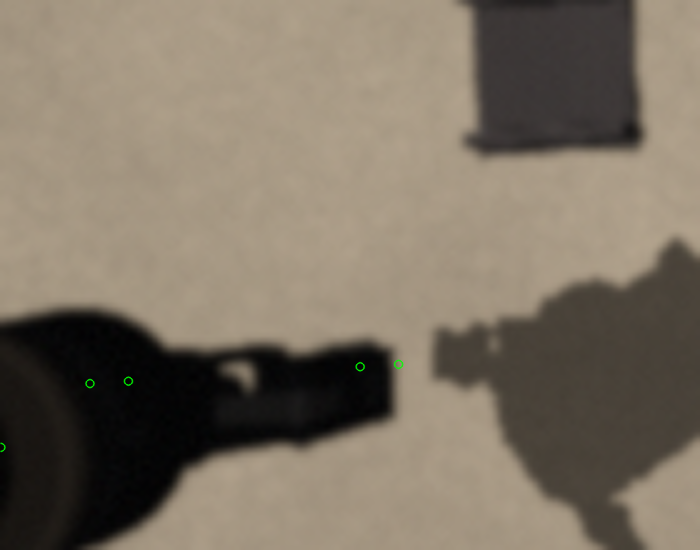

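```bash
python3 -c "
from h import *
delta(.573,-.024,.45,.012)"
```

```text
shift [183.  379.9   0.7] turn [ 0.0002 -0.      0.0365] rows>= 6.7
```

```bash
python3 -m creep '[[[26,54,0,0,0,0.036,1],[52,108,0,0,0,0.036,1],[78,162,0,0,0,0.036,1],[104,216,0,0,0,0.036,1],[130,270,0,0,0,0.036,1],[157,325,0,0,0,0.036,1],[183,380,0,0,0,0.036,1],[183,380,0,0,0,0.036,1]]]'; python3 -m creep '[[[0,0,50,0,0,0,1],[0,0,100,0,0,0,1],[0,0,120,0,0,0,1],[0,0,120,0,0,0,1],[0,0,120,0,0,0,1],[0,0,120,0,0,0,1],[0,0,120,0,0,0,1],[0,0,120,0,0,0,1]]]'; python3 - <<'E'
from h import *
st()
for n,(x0,y0,f) in dict(side=(200,100,5),top=(225,130,6)).items():
    im=manip.grab_frame(n); im=np.ascontiguousarray(im[:,:,::-1]);cv2.imwrite(f"pics/{n}2.png",im)
    a=cv2.convertScaleAbs(cv2.resize(im[y0:y0+(120 if n=='side' else 95),x0:x0+(140 if n=='side' else 120)],None,fx=f,fy=f,interpolation=cv2.INTER_CUBIC),alpha=1.8)
    cv2.imwrite(f"pics/z_{n}2.png",a)
E
```

```text
t: 4.2
tcp_pos: [0.5742, -0.0275, 0.4497]
orientation: [0.0, 1.0, 0.004, -0.0]
wrist_force: [0.3, -0.1, -0.8]
width: 0.0855
t: 5.2
tcp_pos: [0.573, -0.0232, 0.3311]
orientation: [0.0, 1.0, 0.007, 0.0]
wrist_force: [0.2, -0.0, -0.5]
width: 0.0854
t 5.2 tcp [573.  -23.2 331.1] yaw 0.0138 tilt [ 0.0008 -0.0002] F [ 0.2 -0.  -0.5] w 85.4
```

View pics/z_side2.png

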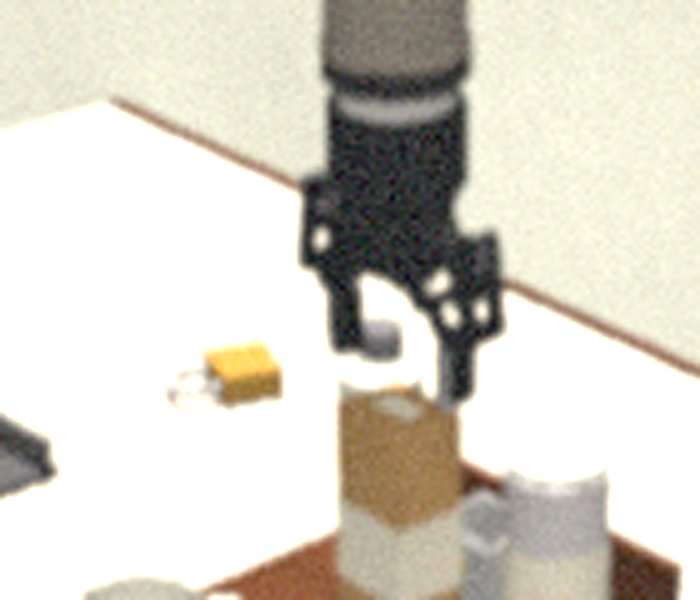

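View pics/z_top2.png

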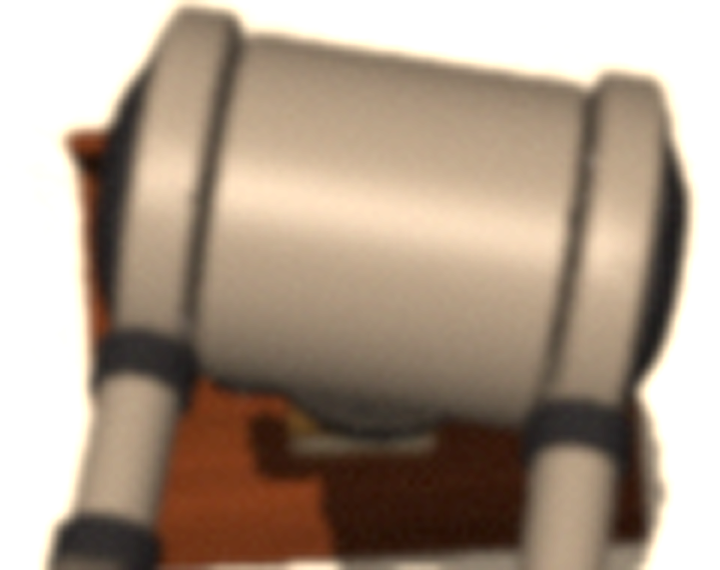

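```bash
python3 - <<'E'
from h import *
_,p,r=tcp()
for z in(.158,.162):print('pred tips',proj([p-[0,0,z]],'side'),'obs 279.6 174.2')
for P in([.573,-.0232],[.574,-.0205],[.572,-.031]): print(P,proj([[*P,.152]],'side'),'obs carton top ~ 280 181.5')
print(proj([[.573,-.0232,.152],[.583,-.0232,.152],[.573,-.0132,.152]],'side'))
E
```

```text
pred tips [[278.40954401 174.05640244]] obs 279.6 174.2
pred tips [[278.42438556 175.36831657]] obs 279.6 174.2
[0.573, -0.0232] [[278.48214885 180.85580158]] obs carton top ~ 280 181.5
[0.574, -0.0205] [[278.1436868  180.42177229]] obs carton top ~ 280 181.5
[0.572, -0.031] [[279.99452345 181.91773977]] obs carton top ~ 280 181.5
[[278.48214885 180.85580158]
 [281.26302133 179.81103173]
 [276.20332156 179.63959688]]
```

```bash
python3 -m creep '[[[0,0,20,0,0,0,1],[0,0,40,0,0,0,1],[0,0,53,0,0,0,1],[0,0,53,0,0,0,1],[0,0,53,0,0,0,0.75],[0,0,53,0,0,0,0.75],[0,0,53,0,0,0,0.75],[0,0,53,0,0,0,0.75]]]' 20; python3 - <<'E'
from h import *
st()
n='side';x0,y0,f=230,120,6
im=manip.grab_frame(n); im=np.ascontiguousarray(im[:,:,::-1])
a=cv2.convertScaleAbs(cv2.resize(im[y0:y0+90,x0:x0+100],None,fx=f,fy=f,interpolation=cv2.INTER_CUBIC),alpha=1.8)
cv2.imwrite(f"pics/z_{n}3.png",a)
E
```

```text
t: 6.3
tcp_pos: [0.573, -0.0232, 0.2779]
orientation: [0.0, 1.0, 0.007, 0.0]
wrist_force: [1.0, -0.5, -0.1]
width: 0.0638
t 6.3 tcp [573.  -23.2 277.9] yaw 0.0138 tilt [ 0.0004 -0.0002] F [ 1.  -0.5 -0.1] w 63.8
```

View pics/z_side3.png

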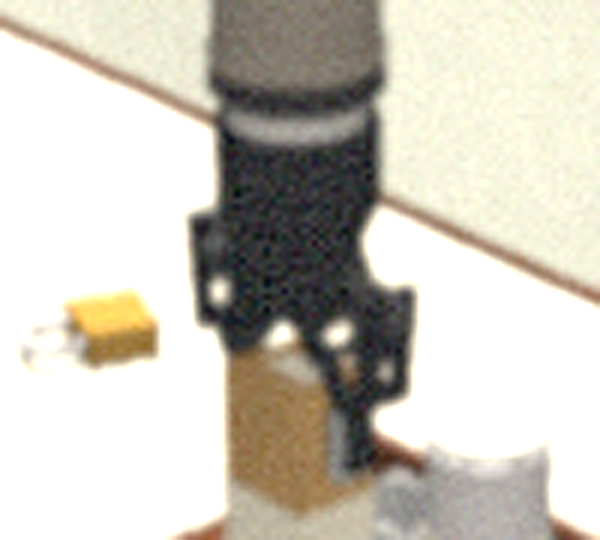

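```bash
python3 -m creep '[[[0,0,0,0,0,0,0.71],[0,0,0,0,0,0,0.71],[0,0,0,0,0,0,0.71],[0,0,0,0,0,0,0.71],[0,0,0,0,0,0,0.71],[0,0,0,0,0,0,0.71],[0,0,0,0,0,0,0.71],[0,0,0,0,0,0,0.71]]]' 20;python3 -c "
from h import *
print(manip.sense()['moment']);st()"; python3 -m creep '[[[0,0,0,0,0,0,0.69],[0,0,0,0,0,0,0.69],[0,0,0,0,0,0,0.69],[0,0,0,0,0,0,0.69],[0,0,0,0,0,0,0.69],[0,0,0,0,0,0,0.69],[0,0,0,0,0,0,0.69],[0,0,0,0,0,0,0.69]]]' 20;python3 -c "
from h import *
print(manip.sense()['moment']);st()"
```

```text
t: 7.35
tcp_pos: [0.573, -0.0233, 0.2777]
orientation: [0.0, 1.0, 0.007, 0.0]
wrist_force: [0.1, 1.2, 1.0]
width: 0.0605
[ 0.29390388 -0.01156472 -0.01354682]
t 7.35 tcp [573.  -23.3 277.7] yaw 0.0138 tilt [ 0.     -0.0001] F [0.1 1.2 1. ] w 60.5
t: 8.35
tcp_pos: [0.573, -0.0233, 0.2777]
orientation: [0.0, 1.0, 0.007, -0.0]
wrist_force: [-0.4, 1.7, 0.9]
width: 0.0586
[ 0.22811541 -0.03909283 -0.07496827]
t 8.35 tcp [573.  -23.3 277.7] yaw 0.0138 tilt [-0.     -0.0001] F [-0.4  1.7  0.9] w 58.6
```

The -y finger touched first, so the carton sits at about y=-0.026. I'll reopen, shift, and close.

```bash
python3 -m creep '[[[0,0,0,0,0,0,0.78],[0,0,0,0,0,0,0.78],[0,1.5,0,0,0,0,0.78],[0,2.8,0,0,0,0,0.78],[0,2.8,0,0,0,0,0.78],[0,2.8,0,0,0,0,0.71],[0,2.8,0,0,0,0,0.71],[0,2.8,0,0,0,0,0.71]]]' 20;python3 -c "
from h import *
print(manip.sense()['moment']);st()"; python3 -m creep '[[[0,0,0,0,0,0,0.69],[0,0,0,0,0,0,0.69],[0,0,0,0,0,0,0.69],[0,0,0,0,0,0,0.69],[0,0,0,0,0,0,0.68],[0,0,0,0,0,0,0.68],[0,0,0,0,0,0,0.68],[0,0,0,0,0,0,0.68]]]' 20;python3 -c "
from h import *
print(manip.sense()['moment']);st()"
```

```text
t: 9.35
tcp_pos: [0.573, -0.026, 0.2777]
orientation: [0.0, 1.0, 0.007, 0.0]
wrist_force: [-0.2, 0.5, 0.8]
width: 0.0605
[ 0.23049621  0.01869574 -0.0154081 ]
t 9.35 tcp [573.  -26.  277.7] yaw 0.0139 tilt [ 0.     -0.0001] F [-0.2  0.5  0.8] w 60.5
t: 10.35
tcp_pos: [0.573, -0.026, 0.2777]
orientation: [0.0, 1.0, 0.007, 0.0]
wrist_force: [0.1, 1.2, 0.9]
width: 0.058
[ 0.24785825  0.00113095 -0.02298323]
t 10.35 tcp [573.  -26.  277.7] yaw 0.0138 tilt [ 0.0001 -0.0001] F [0.1 1.2 0.9] w 58.0
```

```bash
python3 -m creep '[[[0,0,0,0,0,0,0.9],[0,0,0,0,0,0,0.9],[0,0,0,0,0,0,0.9],[0,0,0,0,0,0,0.9],[0,0,0,0,0,0,0.9],[0,0,0,0,0,0,0.9],[0,0,0,0,0,0,0.9],[0,0,0,0,0,0,0.9]]]' 20;python3 - <<'E'
from h import *
print(manip.sense()['moment']);st()
n='side';x0,y0,f=230,120,6
im=manip.grab_frame(n); im=np.ascontiguousarray(im[:,:,::-1])
cv2.imwrite('pics/side4.png',im)
print(manip.sense()['moment']);st()
a=cv2.convertScaleAbs(cv2.resize(im[y0:y0+90,x0:x0+100],None,fx=f,fy=f,interpolation=cv2.INTER_CUBIC),alpha=1.8)
cv2.imwrite(f"pics/z_{n}4.png",a)
E
```

```text
t: 11.35
tcp_pos: [0.573, -0.026, 0.2777]
orientation: [0.0, 1.0, 0.007, 0.0]
wrist_force: [-0.6, -0.2, 1.3]
width: 0.0768
[-0.05618272  0.02036176  0.02917491]
t 11.35 tcp [573.  -26.  277.7] yaw 0.0138 tilt [ 0.     -0.0001] F [-0.6 -0.2  1.3] w 76.8
[-0.02467223 -0.00967648  0.00503922]
t 11.4 tcp [573.  -26.  277.7] yaw 0.0139 tilt [ 0.     -0.0001] F [0.  0.  0.1] w 76.9
```

View pics/z_side4.png

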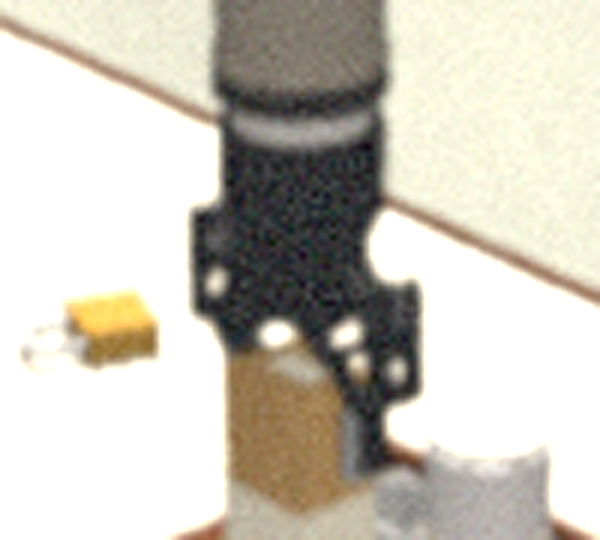

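```bash
python3 -m creep '[[[0,1.5,0,0,0,0,0.9],[0,3,0,0,0,0,0.9],[0,3,0,0,0,0,0.73],[0,3,0,0,0,0,0.73],[0,3,0,0,0,0,0.73],[0,3,0,0,0,0,0.73],[0,3,0,0,0,0,0.73],[0,3,0,0,0,0,0.73]]]' 20;python3 -c "
from h import *
print(manip.sense()['moment']);st()"; python3 -m creep '[[[0,0,0,0,0,0,0.71],[0,0,0,0,0,0,0.71],[0,0,0,0,0,0,0.71],[0,0,0,0,0,0,0.71],[0,0,0,0,0,0,0.71],[0,0,0,0,0,0,0.71],[0,0,0,0,0,0,0.71],[0,0,0,0,0,0,0.71]]]' 20;python3 -c "
from h import *
print(manip.sense()['moment']);st()"
```

```text
t: 12.4
tcp_pos: [0.573, -0.029, 0.2777]
orientation: [0.0, 1.0, 0.007, 0.0]
wrist_force: [-0.1, -0.1, 0.8]
width: 0.0624
[ 0.22609332 -0.00787316  0.01874329]
t 12.4 tcp [573.  -29.  277.7] yaw 0.0138 tilt [ 0. -0.] F [-0.1 -0.1  0.8] w 62.4
t: 13.4
tcp_pos: [0.5731, -0.029, 0.2777]
orientation: [0.0, 1.0, 0.007, -0.0]
wrist_force: [-0.5, 1.3, 1.0]
width: 0.0609
[0.24185651 0.00519503 0.0198897 ]
t 13.4 tcp [573.1 -29.  277.7] yaw 0.0138 tilt [-0.     -0.0001] F [-0.5  1.3  1. ] w 60.9
```

```bash
python3 - <<'E'
from h import *
n='side';x0,y0,f=230,120,6
im=manip.grab_frame(n); im=np.ascontiguousarray(im[:,:,::-1])
cv2.imwrite('pics/side5.png',im)
print(manip.sense()['moment']);st()
a=cv2.convertScaleAbs(cv2.resize(im[y0:y0+98,x0:x0+100],None,fx=f,fy=f,interpolation=cv2.INTER_CUBIC),alpha=1.8)
b=cv2.convertScaleAbs(cv2.resize(cv2.imread('pics/side1.png')[y0:y0+98,x0:x0+100],None,fx=f,fy=f,interpolation=cv2.INTER_CUBIC),alpha=1.8)
cv2.imwrite(f"pics/z_{n}5.png",cv2.resize(np.hstack([a,b])[:,:],None,fx=.66,fy=.66))
E
```

```text
[ 0.18624676 -0.03525552 -0.06062206]
t 13.45 tcp [573.  -29.  277.7] yaw 0.0138 tilt [-0.     -0.0001] F [-0.1  1.7  1.6] w 60.7
```

View pics/z_side5.png

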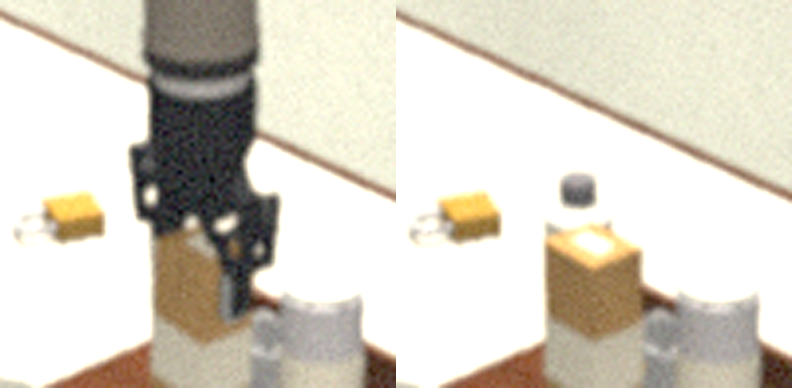

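I had the sign wrong: a +y force on the tool means the +y finger touched, so the top camera's y=-0.0205 was right. The carton was nudged a few mm in -y. I have its original pose from the picture, so I'll recentre and grip.

```bash
python3 -m creep '[[[0,0,0,0,0,0,0.8],[0,0,0,0,0,0,0.8],[0,-2,0,0,0,0,0.8],[0,-4,0,0,0,0,0.8],[0,-4,0,0,0,0,0.71],[0,-4,0,0,0,0,0.71],[0,-4,0,0,0,0,0.71],[0,-4,0,0,0,0,0.71]]]' 20;python3 -c "
from h import *
print(manip.sense()['moment']);st()"; python3 -m creep '[[[0,0,0,0,0,0,0.69],[0,0,0,0,0,0,0.69],[0,0,0,0,0,0,0.69],[0,0,0,0,0,0,0.69],[0,0,0,0,0,0,0.69],[0,0,0,0,0,0,0.69],[0,0,0,0,0,0,0.69],[0,0,0,0,0,0,0.69]]]' 20;python3 -c "
from h import *
print(manip.sense()['moment']);st()"
```

```text
t: 14.45
tcp_pos: [0.573, -0.025, 0.2777]
orientation: [0.0, 1.0, 0.007, 0.0]
wrist_force: [-0.6, 0.9, -0.0]
width: 0.0608
[ 0.27402083 -0.0179124   0.00245446]
t 14.45 tcp [573.  -25.  277.7] yaw 0.0137 tilt [ 0.0001 -0.    ] F [-0.6  0.9 -0. ] w 60.8
t: 15.45
tcp_pos: [0.573, -0.025, 0.2777]
orientation: [0.0, 1.0, 0.007, -0.0]
wrist_force: [-0.2, 1.0, 1.5]
width: 0.0594
[ 0.24926617 -0.04767742 -0.00826293]
t 15.45 tcp [573.  -25.  277.7] yaw 0.0138 tilt [-0.     -0.0001] F [-0.2  1.   1.5] w 59.4
```

It still touches the +y finger, so the carton had only tilted and fell back. I'll move to y=-0.0205.

```bash
python3 -m creep '[[[0,0,0,0,0,0,0.8],[0,0,0,0,0,0,0.8],[0,-2,0,0,0,0,0.8],[0,-4.5,0,0,0,0,0.8],[0,-4.5,0,0,0,0,0.71],[0,-4.5,0,0,0,0,0.71],[0,-4.5,0,0,0,0,0.71],[0,-4.5,0,0,0,0,0.71]]]' 20;python3 -c "
from h import *
print(manip.sense()['moment']);st()"; python3 -m creep '[[[0,0,0,0,0,0,0.69],[0,0,0,0,0,0,0.69],[0,0,0,0,0,0,0.69],[0,0,0,0,0,0,0.69],[0,0,0,0,0,0,0.69],[0,0,0,0,0,0,0.69],[0,0,0,0,0,0,0.69],[0,0,0,0,0,0,0.69]]]' 20;python3 -c "
from h import *
print(manip.sense()['moment']);st()"
```

```text
t: 16.45
tcp_pos: [0.5729, -0.0206, 0.2777]
orientation: [0.0, 1.0, 0.007, 0.0]
wrist_force: [0.1, 0.6, 1.1]
width: 0.0608
[ 0.00908812 -0.06823248 -0.03535823]
t 16.45 tcp [572.9 -20.6 277.7] yaw 0.0137 tilt [ 0.     -0.0001] F [0.1 0.6 1.1] w 60.8
t: 17.45
tcp_pos: [0.5729, -0.0206, 0.2777]
orientation: [0.0, 1.0, 0.007, -0.0]
wrist_force: [-0.2, -0.4, -0.1]
width: 0.0591
[ 0.04652139 -0.00347151 -0.0359796 ]
t 17.45 tcp [572.9 -20.6 277.7] yaw 0.0138 tilt [-0.     -0.0001] F [-0.2 -0.4 -0.1] w 59.1
```

```bash
python3 -m creep '[[[0,0,0,0,0,0,0.5],[0,0,0,0,0,0,0.5],[0,0,0,0,0,0,0.5],[0,0,0,0,0,0,0.5],[0,0,-3,0,0,0,0.5],[0,0,-8,0,0,0,0.5],[0,0,-15,0,0,0,0.5],[0,0,-15,0,0,0,0.5]]]' 40;python3 -c "
from h import *
st()
# tray targets
T=[.4535,-.320,.132]
for n,l in dict(carton=[-.06,.055,0],bottle=[.06,.055,0],can=[0,-.06,0]).items(): print(n,place([l],T)[0])
delta(.573,-.0206,.45,.0138)"
```

```text
t: 18.45
tcp_pos: [0.5731, -0.0206, 0.2934]
orientation: [0.0, 1.0, 0.007, 0.001]
wrist_force: [0.3, -0.3, -3.1]
width: 0.0557
t 18.45 tcp [573.1 -20.6 293.4] yaw 0.0138 tilt [ 0.0014 -0.0004] F [ 0.3 -0.3 -3.1] w 55.7
carton [ 0.38678303 -0.27337549  0.        ]
bottle [ 0.5057391  -0.25758144  0.        ]
can [ 0.46139702 -0.37947804  0.        ]
shift [ 1.000e-01  0.000e+00 -1.566e+02] turn [ 0.0004 -0.0014 -0.    ] rows>= 2.5
```

```bash
python3 -m creep '[[[0,0,-40,0,0,0,0.5],[0,0,-90,0,0,0,0.5],[0,0,-140,0,0,0,0.5],[0,0,-160,0,0,0,0.5],[-35,45,-160,0,0,-0.03,0.5],[-70,90,-160,0,0,-0.06,0.5],[-105,135,-160,0,0,-0.09,0.5],[-140,180,-160,0,0,-0.118,0.5]]]' 40;python3 -c "
from h import *
st();delta(.387,-.273,.32,.132)"
```

```text
t: 19.45
tcp_pos: [0.4341, -0.2035, 0.4527]
orientation: [0.0, 0.998, 0.067, 0.0]
wrist_force: [-0.1, -1.1, -1.7]
width: 0.0556
t 19.45 tcp [ 434.1 -203.5  452.7] yaw 0.1331 tilt [ 0.0002 -0.0004] F [-0.1 -1.1 -1.7] w 55.6
shift [-55.9  62.5 132.8] turn [ 0.0005 -0.0001  0.0011] rows>= 2.5
```

```bash
python3 -m creep '[[[-28,31,0,0,0,0,0.5],[-56,62,0,0,0,0,0.5],[-56,62,50,0,0,0,0.5],[-56,62,100,0,0,0,0.5],[-56,62,140,0,0,0,0.5],[-56,62,160,0,0,0,0.5],[-56,62,172,0,0,0,0.5],[-56,62,172,0,0,0,0.5]]]' 40;python3 -c "
from h import *
st();delta(.387,-.273,.2715,.132)"
```

```text
t: 20.45
tcp_pos: [0.388, -0.2713, 0.2804]
orientation: [-0.0, 0.998, 0.066, -0.0]
wrist_force: [0.8, -0.3, -1.3]
width: 0.0554
t 20.45 tcp [ 388.  -271.3  280.4] yaw 0.1318 tilt [-0.0007  0.0005] F [ 0.8 -0.3 -1.3] w 55.4
shift [-1.3  1.6  8.9] turn [-0.0006  0.0006 -0.0002] rows>= 0.1
```

```bash
python3 -m creep '[[[-1,1,4,0,0,0,0.5],[-1,1,7,0,0,0,0.5],[-1,1,8.5,0,0,0,0.5],[-1,1,8.5,0,0,0,0.5],[-1,1,8.5,0,0,0,0.5],[-1,1,8.5,0,0,0,0.5],[-1,1,8.5,0,0,0,0.5],[-1,1,8.5,0,0,0,0.5]]]' 40;python3 -c "
from h import *
st()"
```

```text
t: 21.45
tcp_pos: [0.3872, -0.2724, 0.2722]
orientation: [0.0, 0.998, 0.066, 0.0]
wrist_force: [0.2, -0.1, -1.9]
width: 0.0557
t 21.45 tcp [ 387.2 -272.4  272.2] yaw 0.1319 tilt [ 0.     -0.0001] F [ 0.2 -0.1 -1.9] w 55.7
```

```bash
python3 -m creep '[[[0,0,0.7,0,0,0,0.5],[0,0,1.2,0,0,0,0.5],[0,0,1.2,0,0,0,0.5],[0,0,1.2,0,0,0,0.75],[0,0,1.2,0,0,0,1],[0,0,1.2,0,0,0,1],[0,0,1.2,0,0,0,1],[0,0,1.2,0,0,0,1]]]' 40;python3 -c "
from h import *
st()"; python3 -m creep '[[[0,0,-30,0,0,0,1],[0,0,-90,0,0,0,1],[0,0,-150,0,0,0,1],[0,0,-178,0,0,0,1],[0,0,-178,0,0,0,1],[0,0,-178,0,0,0,1],[0,0,-178,0,0,0,1],[0,0,-178,0,0,0,1]]]' 40; python3 - <<'E'
from h import *
st()
for n in('side','top'):
    im=manip.grab_frame(n); cv2.imwrite(f"pics/{n}6.png",im[:,:,::-1])
delta(.6215,.0534,.45,.0514)
E
```

```text
t: 22.45
tcp_pos: [0.3872, -0.2724, 0.271]
orientation: [0.0, 0.998, 0.066, 0.0]
wrist_force: [0.8, -0.5, 0.3]
width: 0.0854
t 22.45 tcp [ 387.2 -272.4  271. ] yaw 0.1318 tilt [ 0.0001 -0.0001] F [ 0.8 -0.5  0.3] w 85.4
t: 23.45
tcp_pos: [0.3872, -0.2724, 0.448]
orientation: [-0.001, 0.998, 0.066, -0.001]
wrist_force: [-0.6, -0.2, 0.0]
width: 0.0854
t 23.45 tcp [ 387.2 -272.4  448. ] yaw 0.1317 tilt [-0.0014  0.0013] F [-0.6 -0.2  0. ] w 85.4
shift [ 275.  -292.2   -1.6] turn [-0.0009  0.0008  0.0804] rows>= 6.4
```

View pics/top6.png

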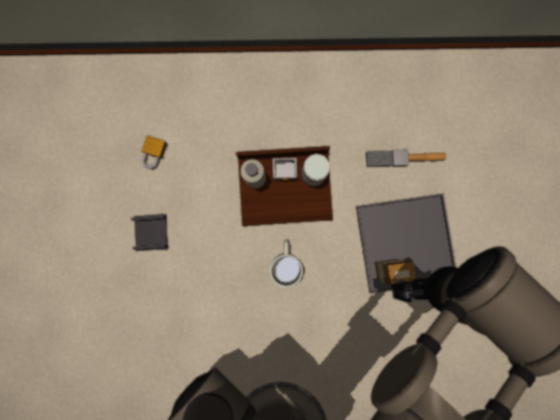

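View pics/side6.png

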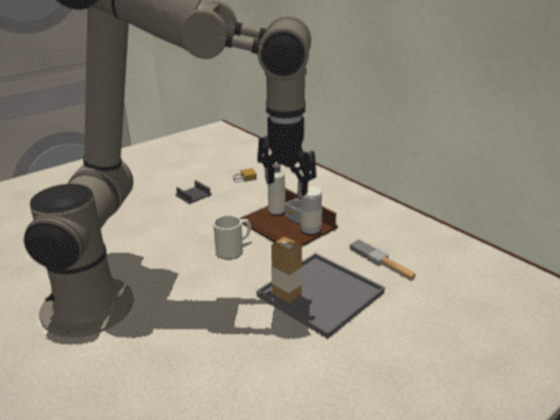

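```bash
python3 -m creep '[[[40,-42,0,0,0,0.02,1],[80,-84,0,0,0,0.04,1],[120,-127,0,0,0,0.06,1],[160,-170,0,0,0,0.08,1],[200,-213,0,0,0,0.08,1],[240,-255,0,0,0,0.08,1],[275,-292,0,0,0,0.08,1],[275,-292,0,0,0,0.08,1]]]' 20; python3 -c "
from h import *
st();delta(.6215,.0534,.272,.0514)"
```

```text
t: 24.55
tcp_pos: [0.6227, 0.0563, 0.4474]
orientation: [-0.0, 1.0, 0.028, -0.001]
wrist_force: [-0.3, -0.7, -0.5]
width: 0.0852
t 24.55 tcp [622.7  56.3 447.4] yaw 0.0561 tilt [-0.0013  0.0006] F [-0.3 -0.7 -0.5] w 85.2
shift [ -1.1   3.  175.4] turn [-0.0007  0.0013  0.0047] rows>= 2.8
```

```bash
python3 -m creep '[[[0,0,50,0,0,0,1],[0,0,100,0,0,0,1],[0,0,150,0,0,0,1],[0,0,175,0,0,0,1],[0,0,175,0,0,0,1],[0,0,175,0,0,0,0.7],[0,0,175,0,0,0,0.7],[0,0,175,0,0,0,0.7]]]' 20; python3 -c "
from h import *
print(manip.sense()['moment']);st()"; python3 -m creep '[[[0,0,0,0,0,0,0.65],[0,0,0,0,0,0,0.65],[0,0,0,0,0,0,0.65],[0,0,0,0,0,0,0.65],[0,0,0,0,0,0,0.65],[0,0,0,0,0,0,0.65],[0,0,0,0,0,0,0.65],[0,0,0,0,0,0,0.65]]]' 20; python3 -c "
from h import *
print(manip.sense()['moment']);st()"
```

```text
t: 25.55
tcp_pos: [0.6216, 0.0531, 0.2752]
orientation: [0.0, 1.0, 0.026, 0.001]
wrist_force: [0.1, 0.4, 0.2]
width: 0.0597
[0.04508517 0.04346481 0.00716455]
t 25.55 tcp [621.6  53.1 275.2] yaw 0.0518 tilt [ 0.002  -0.0002] F [0.1 0.4 0.2] w 59.7
t: 26.55
tcp_pos: [0.6215, 0.0532, 0.274]
orientation: [0.0, 1.0, 0.026, 0.0]
wrist_force: [0.3, 0.2, 0.1]
width: 0.0553
[0.03613621 0.03788929 0.01708478]
t 26.55 tcp [621.5  53.2 274. ] yaw 0.0518 tilt [ 0.     -0.0001] F [0.3 0.2 0.1] w 55.3
```

```bash
python3 -m creep '[[[0,0,0,0,0,0,0.45],[0,0,0,0,0,0,0.45],[0,0,0,0,0,0,0.45],[0,0,0,0,0,0,0.45],[0,0,-5,0,0,0,0.45],[0,0,-15,0,0,0,0.45],[0,0,-40,0,0,0,0.45],[0,0,-80,0,0,0,0.45]]]' 40; python3 -c "
from h import *
st();delta(.506,-.258,.45,.132)"
```

```text
t: 27.55
tcp_pos: [0.6211, 0.053, 0.3535]
orientation: [0.0, 1.0, 0.026, -0.002]
wrist_force: [0.2, -0.2, -2.1]
width: 0.0507
t 27.55 tcp [621.1  53.  353.5] yaw 0.0516 tilt [-0.0038 -0.0002] F [ 0.2 -0.2 -2.1] w 50.7
shift [-131.4  304.7  -96. ] turn [-0.0001  0.0038 -0.0804] rows>= 5.5
```

```bash
python3 -m creep '[[[0,0,-50,0,0,0,0.45],[0,0,-96,0,0,0,0.45],[-22,50,-96,0,0,-0.02,0.45],[-44,100,-96,0,0,-0.04,0.45],[-66,151,-96,0,0,-0.06,0.45],[-88,202,-96,0,0,-0.08,0.45],[-110,254,-96,0,0,-0.08,0.45],[-131,305,-96,0,0,-0.08,0.45]]]' 40; python3 -m creep '[[[0,0,20,0,0,0,0.45],[0,0,60,0,0,0,0.45],[0,0,110,0,0,0,0.45],[0,0,150,0,0,0,0.45],[0,0,170,0,0,0,0.45],[0,0,175,0,0,0,0.45],[0,0,175,0,0,0,0.45],[0,0,175,0,0,0,0.45]]]' 40; python3 -c "
from h import *
st();delta(.506,-.258,.2675,.132)"
```

```text
t: 28.55
tcp_pos: [0.5053, -0.2598, 0.4504]
orientation: [0.0, 0.998, 0.066, -0.0]
wrist_force: [1.5, -0.6, -2.8]
width: 0.0511
t: 29.55
tcp_pos: [0.5067, -0.2584, 0.2763]
orientation: [0.001, 0.998, 0.066, 0.001]
wrist_force: [0.4, -0.5, -2.7]
width: 0.051
t 29.55 tcp [ 506.7 -258.4  276.3] yaw 0.1318 tilt [ 0.0019 -0.0015] F [ 0.4 -0.5 -2.7] w 51.0
shift [-0.7 -0.5  8.8] turn [ 0.0017 -0.0017 -0.0002] rows>= 0.1
```

```bash
python3 -m creep '[[[0,0,4,0,0,0,0.45],[0,0,7,0,0,0,0.45],[0,0,7.5,0,0,0,0.45],[0,0,7.5,0,0,0,0.45],[0,0,7.5,0,0,0,0.45],[0,0,7.5,0,0,0,0.45],[0,0,7.5,0,0,0,0.45],[0,0,7.5,0,0,0,0.45]]]' 40; python3 -c "
from h import *
st()"
```

```text
t: 30.55
tcp_pos: [0.5064, -0.2582, 0.2675]
orientation: [0.0, 0.998, 0.066, 0.0]
wrist_force: [0.0, -0.7, -2.4]
width: 0.0511
t 30.55 tcp [ 506.4 -258.2  267.5] yaw 0.1318 tilt [ 0.     -0.0001] F [ 0.  -0.7 -2.4] w 51.1
```

```bash
python3 -m creep '[[[0,0,0.5,0,0,0,0.45],[0,0,0.8,0,0,0,0.45],[0,0,0.8,0,0,0,0.45],[0,0,0.8,0,0,0,0.7],[0,0,0.8,0,0,0,1],[0,0,0.8,0,0,0,1],[0,0,0.8,0,0,0,1],[0,0,0.8,0,0,0,1]]]' 40;python3 -c "
from h import *
st()"; python3 -m creep '[[[0,0,-30,0,0,0,1],[0,0,-90,0,0,0,1],[0,0,-150,0,0,0,1],[0,0,-180,0,0,0,1],[0,0,-180,0,0,0,1],[0,0,-180,0,0,0,1],[0,0,-180,0,0,0,1],[0,0,-180,0,0,0,1]]]' 20; python3 - <<'E'
from h import *
st()
im=manip.grab_frame('top'); cv2.imwrite("pics/top7.png",im[:,:,::-1])
x0,y0=225,138
cv2.imwrite('pics/z_top7.png',cv2.convertScaleAbs(cv2.resize(im[138:233,225:345,::-1],None,fx=6,fy=6,interpolation=cv2.INTER_CUBIC),alpha=1.5))
im=manip.grab_frame('side'); cv2.imwrite("pics/side7.png",im[:,:,::-1])
delta(.6295,-.0913,.45,.0514)
E
```

```text
t: 31.55
tcp_pos: [0.5064, -0.2582, 0.2667]
orientation: [0.0, 0.998, 0.066, -0.0]
wrist_force: [-0.4, -0.7, -0.8]
width: 0.0853
t 31.55 tcp [ 506.4 -258.2  266.7] yaw 0.1318 tilt [-0.     -0.0001] F [-0.4 -0.7 -0.8] w 85.3
t: 32.55
tcp_pos: [0.5064, -0.2582, 0.4455]
orientation: [-0.001, 0.998, 0.066, -0.001]
wrist_force: [-0.9, -0.0, -1.0]
width: 0.0854
t 32.55 tcp [ 506.4 -258.2  445.5] yaw 0.1317 tilt [-0.0018  0.0011] F [-0.9 -0.  -1. ] w 85.4
shift [ 143.9 -149.3   -4. ] turn [-0.0007  0.0009  0.0804] rows>= 3.3
```

View pics/z_top7.png

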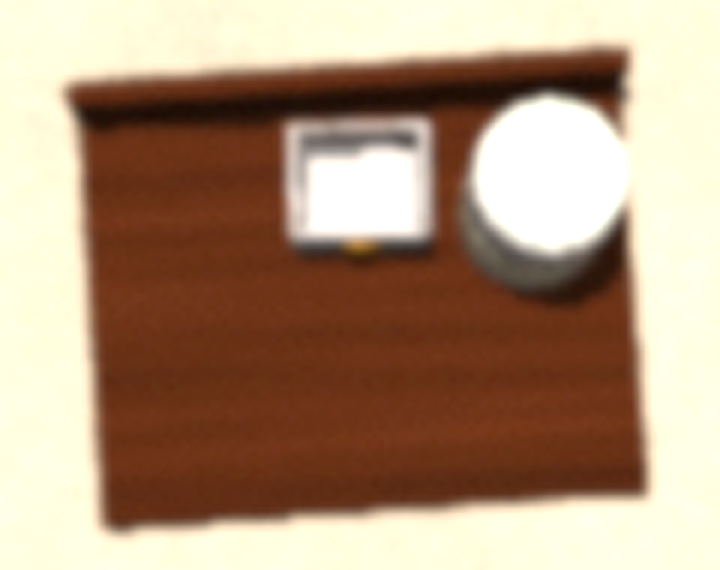

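View pics/side7.png

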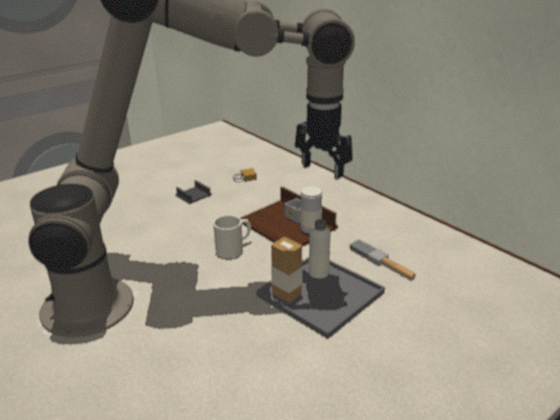

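```bash
python3 -m creep '[[[36,-37,0,0,0,0.04,1],[72,-74,0,0,0,0.08,1],[108,-112,0,0,0,0.08,1],[144,-149,0,0,0,0.08,1],[144,-149,0,0,0,0.08,1],[144,-149,0,0,0,0.08,1],[144,-149,0,0,0,0.08,1],[144,-149,0,0,0,0.08,1]]]' 20; python3 -c "
from h import *
st();delta(.6293,-.0913,.268,.0514)"
```

```text
t: 33.65
tcp_pos: [0.6291, -0.0926, 0.4469]
orientation: [0.0, 1.0, 0.025, 0.0]
wrist_force: [0.5, -0.0, -0.3]
width: 0.0855
t 33.65 tcp [629.1 -92.6 446.9] yaw 0.0501 tilt [ 0.0002 -0.0003] F [ 0.5 -0.  -0.3] w 85.5
shift [  0.2  -1.4 178.9] turn [ 0.0003 -0.0002 -0.0013] rows>= 2.9
```

```bash
python3 -m creep '[[[0,-1,50,0,0,0,1],[0,-1,100,0,0,0,1],[0,-1,150,0,0,0,1],[0,-1,179,0,0,0,1],[0,-1,179,0,0,0,1],[0,-1,179,0,0,0,0.8],[0,-1,179,0,0,0,0.8],[0,-1,179,0,0,0,0.8]]]' 20; python3 -c "
from h import *
print(manip.sense()['moment']);st()"; python3 -m creep '[[[0,0,0,0,0,0,0.75],[0,0,0,0,0,0,0.75],[0,0,0,0,0,0,0.75],[0,0,0,0,0,0,0.75],[0,0,0,0,0,0,0.75],[0,0,0,0,0,0,0.75],[0,0,0,0,0,0,0.75],[0,0,0,0,0,0,0.75]]]' 20; python3 -c "
from h import *
print(manip.sense()['moment']);st()"
```

```text
t: 34.65
tcp_pos: [0.6297, -0.0906, 0.269]
orientation: [0.0, 1.0, 0.026, 0.001]
wrist_force: [0.9, 0.5, -0.0]
width: 0.068
[-0.04459352  0.01740887 -0.04970103]
t 34.65 tcp [629.7 -90.6 269. ] yaw 0.0518 tilt [ 0.0022 -0.0007] F [ 0.9  0.5 -0. ] w 68.0
t: 35.65
tcp_pos: [0.6295, -0.0906, 0.2677]
orientation: [0.0, 1.0, 0.026, -0.0]
wrist_force: [0.1, 0.2, 0.4]
width: 0.064
[ 0.02599529 -0.04468703  0.00768931]
t 35.65 tcp [629.5 -90.6 267.7] yaw 0.0518 tilt [ 0.     -0.0001] F [0.1 0.2 0.4] w 64.0
```

```bash
python3 -m creep '[[[0,0.5,0,0,0,0,0.75],[0,0.5,0,0,0,0,0.55],[0,0.5,0,0,0,0,0.55],[0,0.5,0,0,0,0,0.55],[0,0.5,0,0,0,0,0.55],[0,0.5,-5,0,0,0,0.55],[0,0.5,-15,0,0,0,0.55],[0,0.5,-50,0,0,0,0.55]]]' 40; python3 -c "
from h import *
st();delta(.4614,-.3795,.45,.132)"
```

```text
t: 36.65
tcp_pos: [0.6289, -0.0909, 0.3159]
orientation: [-0.001, 1.0, 0.026, -0.003]
wrist_force: [0.6, -0.4, -3.6]
width: 0.0595
t 36.65 tcp [628.9 -90.9 315.9] yaw 0.0518 tilt [-0.0061  0.0015] F [ 0.6 -0.4 -3.6] w 59.5
shift [-183.   279.3 -133.5] turn [-0.0021  0.006  -0.0802] rows>= 5.8
```

```bash
python3 -m creep '[[[0,0,-50,0,0,0,0.55],[0,0,-100,0,0,0,0.55],[0,0,-135,0,0,0,0.55],[-36,55,-135,0,0,-0.03,0.55],[-72,110,-135,0,0,-0.06,0.55],[-108,165,-135,0,0,-0.08,0.55],[-144,220,-135,0,0,-0.08,0.55],[-183,279,-135,0,0,-0.08,0.55]]]' 40; python3 -m creep '[[[0,0,0,0,0,0,0.55],[0,0,50,0,0,0,0.55],[0,0,100,0,0,0,0.55],[0,0,150,0,0,0,0.55],[0,0,175,0,0,0,0.55],[0,0,181,0,0,0,0.55],[0,0,181,0,0,0,0.55],[0,0,181,0,0,0,0.55]]]' 40; python3 -c "
from h import *
st();delta(.4614,-.3795,.261,.132)"
```

```text
t: 37.65
tcp_pos: [0.4706, -0.3622, 0.4529]
orientation: [-0.0, 0.998, 0.066, -0.0]
wrist_force: [0.2, -0.2, -4.1]
width: 0.0592
t: 38.65
tcp_pos: [0.4725, -0.361, 0.2734]
orientation: [0.001, 0.998, 0.066, 0.001]
wrist_force: [0.7, -0.0, -3.1]
width: 0.0586
t 38.65 tcp [ 472.5 -361.   273.4] yaw 0.132 tilt [ 0.0021 -0.0021] F [ 0.7 -0.  -3.1] w 58.6
shift [-13.4  16.8  12.4] turn [ 0.0023 -0.0018  0.    ] rows>= 0.4
```

```bash
python3 -m creep '[[[-13,17,0,0,0,0,0.55],[-13,17,4,0,0,0,0.55],[-13,17,8,0,0,0,0.55],[-13,17,10.5,0,0,0,0.55],[-13,17,10.5,0,0,0,0.55],[-13,17,10.5,0,0,0,0.55],[-13,17,10.5,0,0,0,0.55],[-13,17,10.5,0,0,0,0.55]]]' 40; python3 -c "
from h import *
st()"
```

```text
t: 39.65
tcp_pos: [0.4614, -0.3794, 0.2612]
orientation: [0.0, 0.998, 0.066, -0.0]
wrist_force: [-0.2, 0.4, -4.6]
width: 0.0586
t 39.65 tcp [ 461.4 -379.4  261.2] yaw 0.1319 tilt [-0. -0.] F [-0.2  0.4 -4.6] w 58.6
```

```bash
python3 -m creep '[[[0,0,0.6,0,0,0,0.55],[0,0,0.6,0,0,0,0.55],[0,0,0.6,0,0,0,0.55],[0,0,0.6,0,0,0,0.8],[0,0,0.6,0,0,0,1],[0,0,0.6,0,0,0,1],[0,0,0.6,0,0,0,1],[0,0,0.6,0,0,0,1]]]' 40;python3 -c "
from h import *
st()"; python3 -m creep '[[[0,0,-30,0,0,0,1],[0,0,-90,0,0,0,1],[0,0,-150,0,0,0,1],[0,0,-180,0,0,0,1],[0,0,-180,0,0,0,1],[0,0,-180,0,0,0,1],[0,0,-180,0,0,0,1],[0,0,-180,0,0,0,1]]]' 20; python3 - <<'E'
from h import *
st()
f=[manip.grab_frame('top').astype(float) for _ in range(6)]
im=np.mean(f,0)[:,:,::-1]; cv2.imwrite("pics/top8.png",im); np.save('top8.npy',im)
c=cv2.resize(im[150:185,262:307],None,fx=16,fy=16,interpolation=cv2.INTER_CUBIC)
cv2.imwrite('pics/z_box8.png',cv2.convertScaleAbs(c,alpha=1.1))
im=manip.grab_frame('side'); cv2.imwrite("pics/side8.png",im[:,:,::-1])
E
```

```text
t: 40.65
tcp_pos: [0.4613, -0.3795, 0.2606]
orientation: [0.0, 0.998, 0.066, 0.0]
wrist_force: [-0.5, -0.1, -0.3]
width: 0.0853
t 40.65 tcp [ 461.3 -379.5  260.6] yaw 0.1318 tilt [ 0.     -0.0001] F [-0.5 -0.1 -0.3] w 85.3
t: 41.65
tcp_pos: [0.4613, -0.3795, 0.4394]
orientation: [-0.001, 0.998, 0.066, -0.001]
wrist_force: [0.3, -0.4, -0.6]
width: 0.0853
t 41.65 tcp [ 461.3 -379.5  439.4] yaw 0.1317 tilt [-0.0014  0.0015] F [ 0.3 -0.4 -0.6] w 85.3[ WARN:0@3.111] global loadsave.cpp:1063 imwrite_ Unsupported depth image for selected encoder is fallbacked to CV_8U.
```

View pics/z_box8.png

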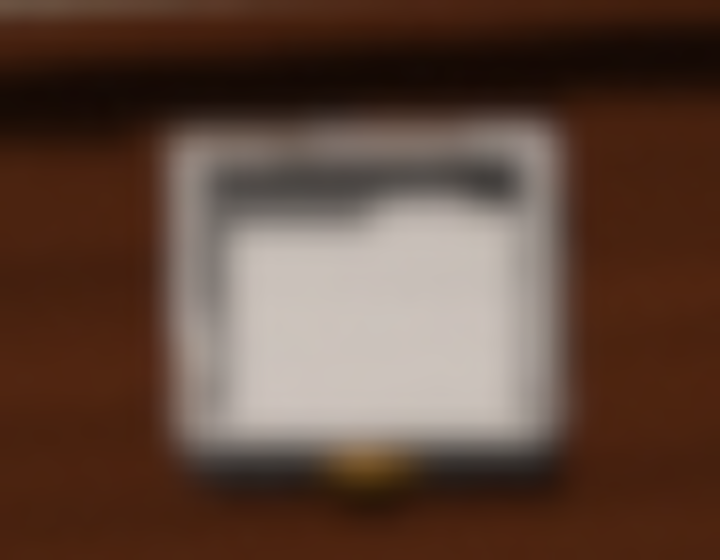

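View pics/side8.png

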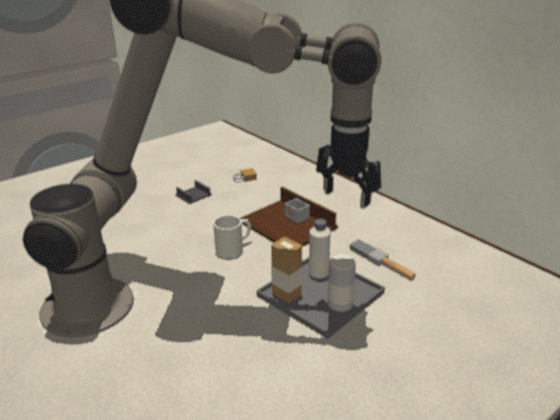

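View pics/top8.png

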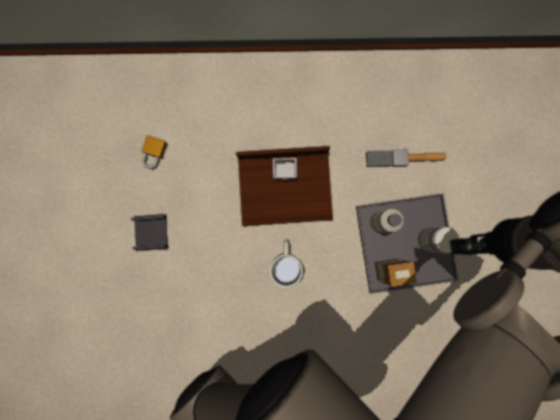

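All three supplies stand upright in the tray. Next I'll measure the coin box and dock again on an averaged frame.

```bash
python3 - <<'E'
from h import *
p,e=fit([[.023,.028,.056],[.023,-.028,.056],[-.023,-.028,.056],[-.023,.028,.056]],crop([[163,125],[563,122],[562,445],[175,445]],16,262,150),[.64,-.02,0]);print('box',p,e)
im=np.load('top8.npy')
x0,x1,y0,y1=120,180,205,260
g=im[y0:y1,x0:x1].mean(2); bg=np.percentile(g,80); dk=np.median(g[g<.6*bg])
dock=[box(-.045,.045,-.04,.04,0,.008),box(.032,.04,-.04,.04,0,.03),box(-.04,-.032,-.04,.04,0,.03)]
for mk in(np.clip((bg-g)/(bg-dk),0,1),):
    d,e=silfit(mk,dock,[.488,.318,.05],x0=x0,y0=y0);print('dock',d,e)
a=cv2.resize(im[y0:y1,x0:x1],None,fx=11,fy=11,interpolation=cv2.INTER_CUBIC);a=cv2.convertScaleAbs(a,alpha=1.3)
for b in dock:
    q=((proj(place(b,d))-[x0,y0]+.5)*11-.5).astype(np.int32)
    cv2.polylines(a,[cv2.convexHull(q)],True,(0,255,0),1,cv2.LINE_AA)
cv2.imwrite('pics/o_dock.png',a)
delta(p[0],p[1],.30,p[2])
E
```

```text
box [ 0.64009603 -0.02002814 -0.0051748 ] 1.0437727260713245
dock [0.48823244 0.31878334 0.0544431 ] 3.585860870860924
shift [ 224.5 -332.8  140.5] turn [0.00e+00 1.00e-04 1.37e-01] rows>= 6.8
```

View pics/o_dock.png

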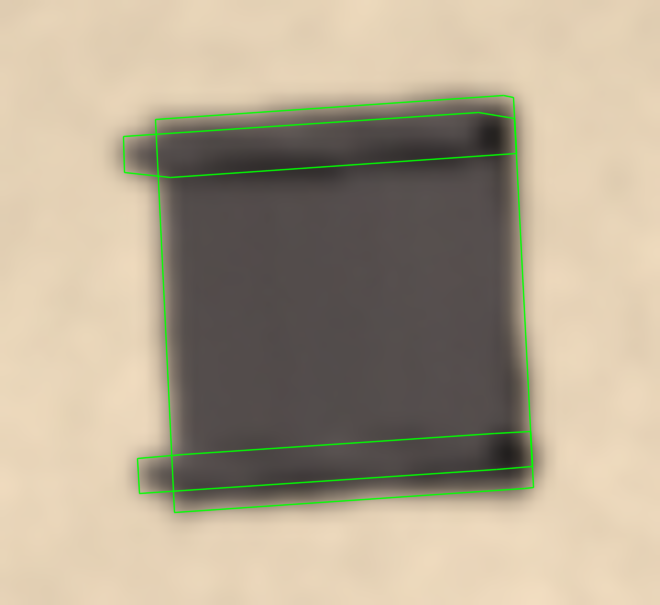

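```bash
python3 -m creep '[[[32,-48,0,0,0,0.02,1],[64,-95,0,0,0,0.04,1],[96,-143,0,0,0,0.06,1],[128,-190,0,0,0,0.08,1],[160,-238,0,0,0,0.1,1],[192,-285,0,0,0,0.12,1],[224.5,-333,0,0,0,0.137,1],[224.5,-333,0,0,0,0.137,1]]]' 20; python3 -m creep '[[[0,0,50,0,0,0,1],[0,0,100,0,0,0,1],[0,0,150,0,0,0,1],[0,0,180,0,0,0,1],[0,0,180,0,0,0,1],[0,0,180,0,0,0,1],[0,0,180,0,0,0,1],[0,0,180,0,0,0,1]]]' 20; python3 -c "
from h import *
st();delta(.640,-.020,.198,-.005)"
```

```text
t: 43.0
tcp_pos: [0.6411, -0.0158, 0.44]
orientation: [-0.0, 1.0, 0.0, -0.0]
wrist_force: [0.6, -0.9, 0.2]
width: 0.0853
t: 44.0
tcp_pos: [0.6403, -0.0199, 0.262]
orientation: [0.0, 1.0, -0.003, 0.001]
wrist_force: [-0.5, 0.3, -0.4]
width: 0.0855
t 44.0 tcp [640.3 -19.9 262. ] yaw -0.0052 tilt [ 0.0023 -0.0004] F [-0.5  0.3 -0.4] w 85.5
shift [-0.5  0.1 64. ] turn [ 0.0004 -0.0023 -0.0002] rows>= 1.0
```

```bash
python3 -m creep '[[[0,0,30,0,0,0,1],[0,0,55,0,0,0,1],[0,0,62.5,0,0,0,1],[0,0,62.5,0,0,0,1],[0,0,62.5,0,0,0,0.72],[0,0,62.5,0,0,0,0.72],[0,0,62.5,0,0,0,0.72],[0,0,62.5,0,0,0,0.72]]]' 20; python3 -c "
from h import *
print(manip.sense()['moment']);st()"; python3 -m creep '[[[0,0,0,0,0,0,0.69],[0,0,0,0,0,0,0.69],[0,0,0,0,0,0,0.69],[0,0,0,0,0,0,0.69],[0,0,0,0,0,0,0.69],[0,0,0,0,0,0,0.69],[0,0,0,0,0,0,0.69],[0,0,0,0,0,0,0.69]]]' 20; python3 -c "
from h import *
print(manip.sense()['moment']);st()"
```

```text
t: 45.0
tcp_pos: [0.6402, -0.0199, 0.1983]
orientation: [0.0, 1.0, -0.003, 0.0]
wrist_force: [-0.6, -1.0, 0.4]
width: 0.0611
[-0.00794666  0.04319709  0.07982473]
t 45.0 tcp [640.2 -19.9 198.3] yaw -0.0052 tilt [ 0.0004 -0.0002] F [-0.6 -1.   0.4] w 61.1
t: 46.0
tcp_pos: [0.6401, -0.0198, 0.1981]
orientation: [0.0, 1.0, -0.003, -0.0]
wrist_force: [-0.3, 0.3, -0.2]
width: 0.059
[-0.04252165  0.01725403 -0.00436102]
t 46.0 tcp [640.1 -19.8 198.1] yaw -0.0052 tilt [-0.     -0.0001] F [-0.3  0.3 -0.2] w 59.0
```

```bash
python3 -m creep '[[[0,0,0,0,0,0,0.5],[0,0,0,0,0,0,0.5],[0,0,0,0,0,0,0.5],[0,0,0,0,0,0,0.5],[0,0,-5,0,0,0,0.5],[0,0,-15,0,0,0,0.5],[0,0,-50,0,0,0,0.5],[0,0,-100,0,0,0,0.5]]]' 50; python3 -c "
from h import *
st();delta(.4882,.3188,.298,.0544)"
```

```text
t: 47.0
tcp_pos: [0.6396, -0.0199, 0.2977]
orientation: [-0.0, 1.0, -0.003, -0.002]
wrist_force: [1.1, -0.1, -3.1]
width: 0.0551
t 47.0 tcp [639.6 -19.9 297.7] yaw -0.0053 tilt [-0.0041  0.0004] F [ 1.1 -0.1 -3.1] w 55.1
shift [-153.2 -337.9    0.5] turn [-0.0005  0.0041 -0.0597] rows>= 5.9
```

```bash
python3 -m creep '[[[-22,-48,0,0,0,-0.03,0.5],[-44,-97,0,0,0,-0.06,0.5],[-66,-145,0,0,0,-0.06,0.5],[-88,-193,0,0,0,-0.06,0.5],[-110,-241,0,0,0,-0.06,0.5],[-132,-290,0,0,0,-0.06,0.5],[-153.5,-338,0,0,0,-0.06,0.5],[-153.5,-338,0,0,0,-0.06,0.5]]]' 50; python3 -m creep '[[[0,0,0,0,0,0,0.5],[0,0,30,0,0,0,0.5],[0,0,50,0,0,0,0.5],[0,0,50,0,0,0,0.5],[0,0,50,0,0,0,0.5],[0,0,50,0,0,0,0.5],[0,0,50,0,0,0,0.5],[0,0,50,0,0,0,0.5]]]' 50; python3 - <<'E'
from h import *
st();delta(.4882,.3188,.1945,.0544)
for n in('side','top'):
    im=manip.grab_frame(n)[:,:,::-1]; cv2.imwrite(f"pics/{n}9.png",im)
    x0,y0=(150,90) if n=='side' else (100,180)
    cv2.imwrite(f'pics/z_{n}9.png',cv2.convertScaleAbs(cv2.resize(im[y0:y0+120,x0:x0+120],None,fx=5,fy=5,interpolation=cv2.INTER_CUBIC),alpha=1.5))
E
```

```text
t: 48.0
tcp_pos: [0.4864, 0.3219, 0.2983]
orientation: [-0.0, 1.0, 0.03, -0.0]
wrist_force: [-0.4, -0.1, -3.6]
width: 0.0554
t: 49.0
tcp_pos: [0.4884, 0.319, 0.2484]
orientation: [-0.0, 1.0, 0.027, 0.0]
wrist_force: [0.5, -0.3, -2.7]
width: 0.0556
t 49.0 tcp [488.4 319.  248.4] yaw 0.0549 tilt [0.0006 0.0002] F [ 0.5 -0.3 -2.7] w 55.6
shift [-0.2  0.2 53.9] turn [-0.0002 -0.0006  0.0005] rows>= 0.9
```

View pics/z_side9.png

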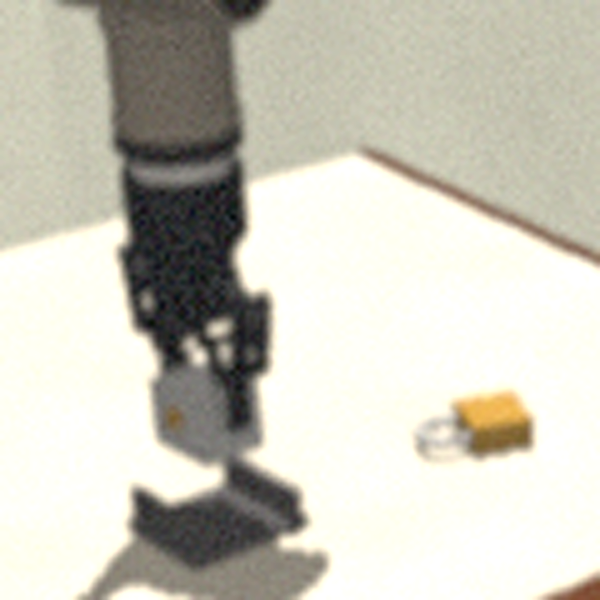

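View pics/z_top9.png

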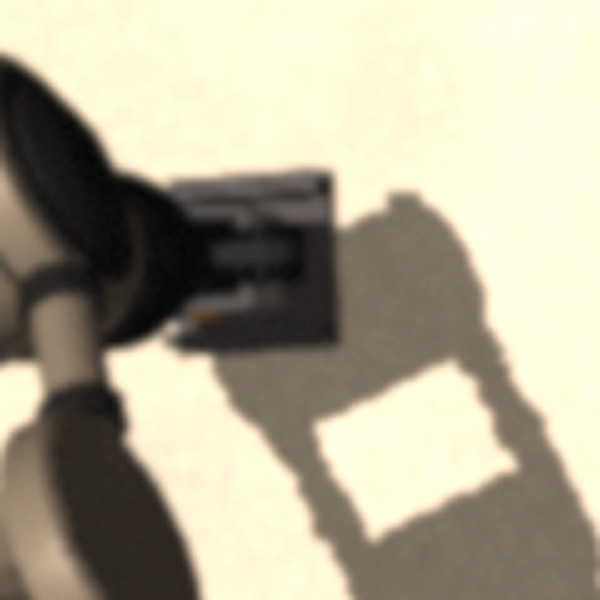

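```bash
python3 -m creep '[[[0,0,20,0,0,0,0.5],[0,0,38,0,0,0,0.5],[0,0,50,0,0,0,0.5],[0,0,52.5,0,0,0,0.5],[0,0,52.5,0,0,0,0.5],[0,0,52.5,0,0,0,0.5],[0,0,52.5,0,0,0,0.5],[0,0,52.5,0,0,0,0.5]]]' 50; python3 - <<'E'
from h import *
st()
for n in('side','top'):
    im=manip.grab_frame(n)[:,:,::-1]; cv2.imwrite(f"pics/{n}10.png",im)
    x0,y0=(150,120) if n=='side' else (110,190)
    cv2.imwrite(f'pics/z_{n}10.png',cv2.convertScaleAbs(cv2.resize(im[y0:y0+90,x0:x0+90],None,fx=6,fy=6,interpolation=cv2.INTER_CUBIC),alpha=2))
E
```

```text
t: 50.1
tcp_pos: [0.4884, 0.319, 0.1959]
orientation: [-0.0, 1.0, 0.027, 0.0]
wrist_force: [-0.7, -0.2, -2.9]
width: 0.0552
t 50.1 tcp [488.4 319.  195.9] yaw 0.0548 tilt [0.0005 0.0001] F [-0.7 -0.2 -2.9] w 55.2
```

View pics/z_side10.png

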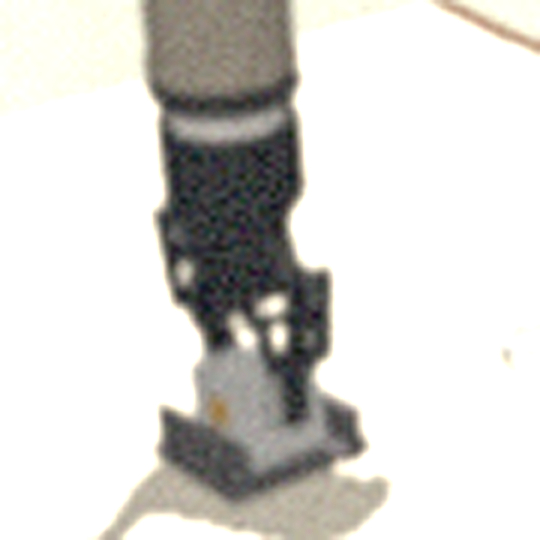

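View pics/z_top10.png

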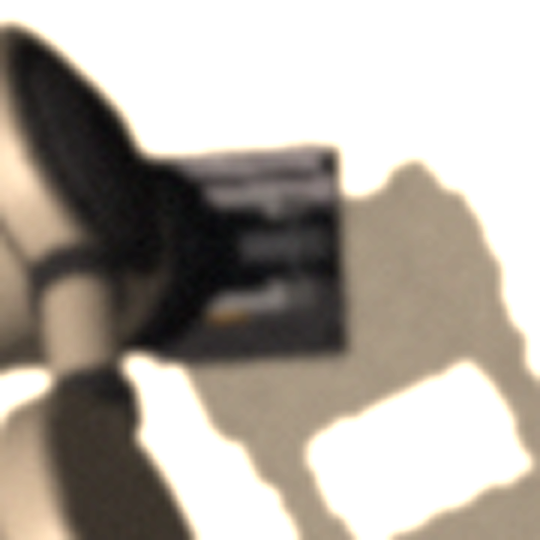

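```bash
python3 -m creep '[[[0,0,1,0,0,0,0.5],[0,0,1.7,0,0,0,0.5],[0,0,1.7,0,0,0,0.5],[0,0,1.7,0,0,0,0.5],[0,0,1.7,0,0,0,0.72],[0,0,1.7,0,0,0,0.8],[0,0,1.7,0,0,0,0.9],[0,0,1.7,0,0,0,0.9]]]' 30; python3 -c "
from h import *
st()"; python3 -m creep '[[[0,0,-30,0,0,0,0.9],[0,0,-80,0,0,0,1],[0,0,-140,0,0,0,1],[0,0,-200,0,0,0,1],[0,0,-250,0,0,0,1],[0,60,-250,0,0,0,1],[0,120,-250,0,0,0,1],[0,180,-250,0,0,0,1]]]' 20; python3 - <<'E'
from h import *
st()
f=[manip.grab_frame('top').astype(float) for _ in range(4)]
im=np.mean(f,0)[:,:,::-1]; np.save('top11.npy',im)
cv2.imwrite('pics/z_dock11.png',cv2.convertScaleAbs(cv2.resize(im[205:260,120:180],None,fx=10,fy=10,interpolation=cv2.INTER_CUBIC),alpha=1.3))
im=manip.grab_frame('side'); cv2.imwrite("pics/side11.png",im[:,:,::-1])
E
```

```text
t: 51.2
tcp_pos: [0.4884, 0.319, 0.1937]
orientation: [0.0, 1.0, 0.027, -0.0]
wrist_force: [-0.5, 0.0, 0.6]
width: 0.0768
t 51.2 tcp [488.4 319.  193.7] yaw 0.0548 tilt [-0.     -0.0001] F [-0.5  0.   0.6] w 76.8
t: 52.2
tcp_pos: [0.4979, 0.1376, 0.444]
orientation: [0.0, 1.0, 0.028, 0.0]
wrist_force: [1.0, -0.3, -0.3]
width: 0.0853
t 52.2 tcp [497.9 137.6 444. ] yaw 0.0555 tilt [ 0.0006 -0.0001] F [ 1.  -0.3 -0.3] w 85.3
```

View pics/z_dock11.png

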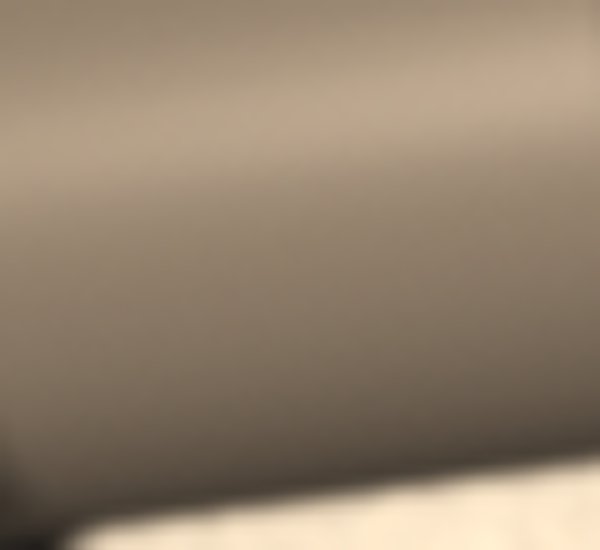

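View pics/side11.png

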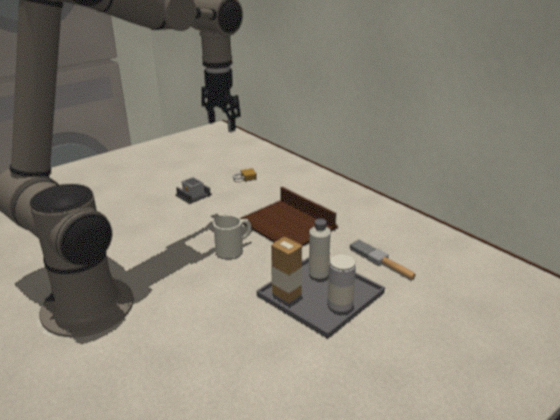

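```bash
python3 -c "
from h import *
delta(.4614,-.3795,.44,.132)"; python3 -m creep '[[[0,60,0,0,0,0,1],[-8,120,0,0,0,0,1],[-16,180,0,0,0,0,1],[-24,240,0,0,0,-0.02,1],[-32,300,0,0,0,-0.04,1],[-40,360,0,0,0,-0.06,1],[-48,420,0,0,0,-0.077,1],[-56,480,0,0,0,-0.077,1]]]' 20;  python3 - <<'E'
from h import *
st()
f=[manip.grab_frame('top').astype(float) for _ in range(4)]
im=np.mean(f,0)[:,:,::-1]; np.save('top11.npy',im)
cv2.imwrite('pics/z_dock11b.png',cv2.convertScaleAbs(cv2.resize(im[205:260,120:180],None,fx=10,fy=10,interpolation=cv2.INTER_CUBIC),alpha=1.3))
delta(.4614,-.3795,.44,.132)
E
```

```text
shift [-64.8 516.    3.7] turn [-0.0005 -0.0002 -0.078 ] rows>= 8.3
t: 53.45
tcp_pos: [0.4696, -0.3436, 0.4438]
orientation: [-0.0, 0.998, 0.067, 0.0]
wrist_force: [1.6, 0.1, -0.1]
width: 0.0852
t 53.45 tcp [ 469.6 -343.6  443.8] yaw 0.1346 tilt [0.0006 0.0002] F [ 1.6  0.1 -0.1] w 85.2
shift [-12.7  35.1   3. ] turn [-0.0013  0.0004 -0.0001] rows>= 0.6
```

View pics/z_dock11b.png

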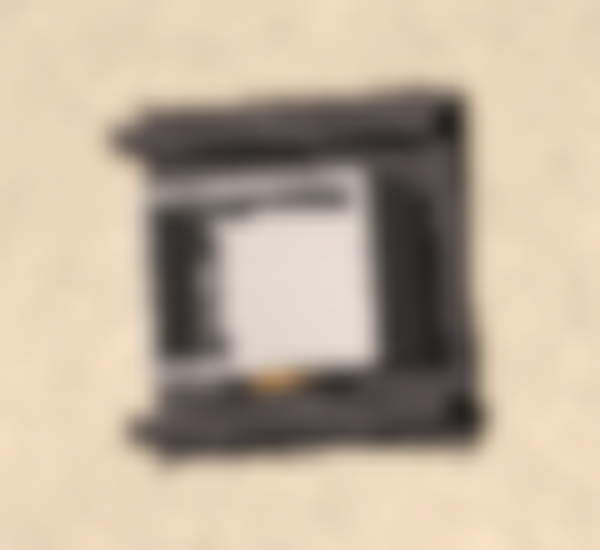

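```bash
python3 - <<'E'
from h import *
p,e=fit([[.023,.028,.052],[.023,-.028,.052],[-.023,-.028,.052],[-.023,.028,.052]],crop([[140,183],[376,166],[384,367],[157,385]],10,120,205),[.49,.31,0]);print('box',p,e)
d=np.array([.48823,.31878,.0544]);print((p-d)*1e3)
im=np.load('top11.npy');a=cv2.convertScaleAbs(cv2.resize(im[205:260,120:180],None,fx=11,fy=11,interpolation=cv2.INTER_CUBIC),alpha=1.3)
for q0,b,c in((d,box(-.045,.045,-.04,.04,.0,.008),(0,255,0)),(d,box(.032,.04,-.04,.04,0,.03),(0,255,0)),(d,box(-.04,-.032,-.04,.04,0,.03),(0,255,0)),(d,box(-.023,.023,-.028,.028,.051,.052),(0,0,255))):
    q=((proj(place(b,q0))-[120,205]+.5)*11-.5).astype(np.int32); cv2.polylines(a,[cv2.convexHull(q)],True,c,1,cv2.LINE_AA)
cv2.imwrite('pics/o_dock11.png',a)
E
```

```text
box [0.4880154  0.31606379 0.06382147] 0.6065154444829091
[-0.21459718 -2.7162117   9.42147008]
```

View pics/o_dock11.png

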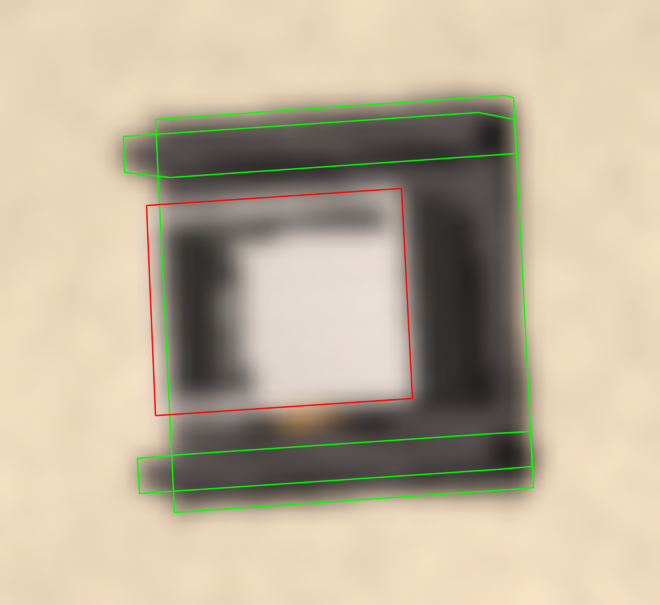

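The box sits between the lips, centred in x within 0.5 mm and in y within about 2 mm. Now I'll fetch the can.

```bash
python3 -m creep '[[[-6,20,0,0,0,0,1],[-10,35,0,0,0,0,1],[-10,35,40,0,0,0,1],[-10,35,80,0,0,0,1],[-10,35,80,0,0,0,1],[-10,35,80,0,0,0,1],[-10,35,80,0,0,0,1],[-10,35,80,0,0,0,1]]]' 20;  python3 - <<'E'
from h import *
st()
delta(.4613,-.3795,.2606,.1318)
E
```

```text
t: 54.65
tcp_pos: [0.4635, -0.3792, 0.3653]
orientation: [0.001, 0.998, 0.066, 0.001]
wrist_force: [0.1, -0.5, -0.0]
width: 0.0853
t 54.65 tcp [ 463.5 -379.2  365.3] yaw 0.1319 tilt [ 0.0017 -0.0018] F [ 0.1 -0.5 -0. ] w 85.3
shift [ -2.3  -0.2 104.7] turn [ 0.002  -0.0014  0.0001] rows>= 1.7
```

```bash
python3 -m creep '[[[-2.2,0,40,0,0,0,1],[-2.2,0,80,0,0,0,1],[-2.2,0,100,0,0,0,1],[-2.2,0,104,0,0,0,1],[-2.2,0,104,0,0,0,1],[-2.2,0,104,0,0,0,0.55],[-2.2,0,104,0,0,0,0.55],[-2.2,0,104,0,0,0,0.55]]]' 40;  python3 -c "
from h import *
st()";python3 -m creep '[[[0,0,0,0,0,0,0.55],[0,0,0,0,0,0,0.55],[0,0,-5,0,0,0,0.55],[0,0,-15,0,0,0,0.55],[0,0,-60,0,0,0,0.55],[0,0,-120,0,0,0,0.55],[0,0,-180,0,0,0,0.55],[0,0,-190,0,0,0,0.55]]]' 40;python3 -c "
from h import *
st();delta(.6295,-.0912,.45,.0518)"
```

```text
t: 55.65
tcp_pos: [0.4614, -0.3795, 0.2613]
orientation: [0.001, 0.998, 0.066, 0.001]
wrist_force: [-1.2, 1.8, 6.0]
width: 0.0588
t 55.65 tcp [ 461.4 -379.5  261.3] yaw 0.1319 tilt [ 0.0016 -0.0016] F [-1.2  1.8  6. ] w 58.8
t: 56.65
tcp_pos: [0.4611, -0.3794, 0.4554]
orientation: [0.004, 0.998, 0.066, 0.003]
wrist_force: [0.7, -0.7, -3.3]
width: 0.0587
t 56.65 tcp [ 461.1 -379.4  455.4] yaw 0.1318 tilt [ 0.0065 -0.007 ] F [ 0.7 -0.7 -3.3] w 58.7
shift [ 204.8 -263.6    4.5] turn [ 0.0076 -0.0058  0.08  ] rows>= 5.3
```

```bash
python3 -m creep '[[[34,-44,0,0,0,0.02,0.55],[68,-88,0,0,0,0.04,0.55],[102,-132,0,0,0,0.06,0.55],[136,-176,0,0,0,0.08,0.55],[170,-220,0,0,0,0.08,0.55],[204.5,-263.7,0,0,0,0.08,0.55],[204.5,-263.7,0,0,0,0.08,0.55],[204.5,-263.7,0,0,0,0.08,0.55]]]' 40; python3 -m creep '[[[0,0,50,0,0,0,0.55],[0,0,100,0,0,0,0.55],[0,0,140,0,0,0,0.55],[0,0,165,0,0,0,0.55],[0,0,172,0,0,0,0.55],[0,0,172,0,0,0,0.55],[0,0,172,0,0,0,0.55],[0,0,172,0,0,0,0.55]]]' 40;python3 -c "
from h import *
st();delta(.6295,-.0912,.2678,.0518)"
```

```text
t: 57.65
tcp_pos: [0.6291, -0.0911, 0.4484]
orientation: [-0.0, 1.0, 0.026, -0.002]
wrist_force: [0.3, -0.3, -4.3]
width: 0.0587
t: 58.65
tcp_pos: [0.6294, -0.0913, 0.2792]
orientation: [0.0, 1.0, 0.026, 0.001]
wrist_force: [0.5, -0.1, -3.8]
width: 0.0589
t 58.65 tcp [629.4 -91.3 279.2] yaw 0.0518 tilt [ 0.0021 -0.0007] F [ 0.5 -0.1 -3.8] w 58.9
shift [ 0.1 -0.1 11.4] turn [ 0.0008 -0.0021 -0.    ] rows>= 0.2
```

```bash
python3 -m creep '[[[0,0,5,0,0,0,0.55],[0,0,8,0,0,0,0.55],[0,0,9.5,0,0,0,0.55],[0,0,9.5,0,0,0,0.55],[0,0,9.5,0,0,0,0.55],[0,0,9.5,0,0,0,0.55],[0,0,9.5,0,0,0,0.55],[0,0,9.5,0,0,0,0.55]]]' 40;python3 -c "
from h import *
st()"
```

```text
t: 59.65
tcp_pos: [0.6292, -0.0911, 0.2685]
orientation: [0.0, 1.0, 0.026, 0.0]
wrist_force: [0.3, 0.7, -2.2]
width: 0.0587
t 59.65 tcp [629.2 -91.1 268.5] yaw 0.0518 tilt [ 0.0002 -0.    ] F [ 0.3  0.7 -2.2] w 58.7
```

Next: set the can down, release it, rise, and move toward the bottle in the tray.

```bash
python3 -m creep '[[[0,0,0.8,0,0,0,0.55],[0,0,0.9,0,0,0,0.55],[0,0,0.9,0,0,0,0.55],[0,0,0.9,0,0,0,0.55],[0,0,0.9,0,0,0,0.75],[0,0,0.9,0,0,0,0.85],[0,0,0.9,0,0,0,1],[0,0,0.9,0,0,0,1]]]' 40;python3 -c "
from h import *
st()"; python3 -m creep '[[[0,0,-30,0,0,0,1],[0,0,-80,0,0,0,1],[0,0,-140,0,0,0,1],[0,0,-180,0,0,0,1],[-30,45,-180,0,0,0,1],[-60,90,-180,0,0,0,1],[-90,135,-180,0,0,0,1],[-115,170,-180,0,0,0,1]]]' 20; python3 - <<'E'
from h import *
st();delta(.5064,-.2582,.35,.1318)
im=manip.grab_frame('top'); cv2.imwrite("pics/top12.png",im[:,:,::-1])
cv2.imwrite('pics/z_top12.png',cv2.convertScaleAbs(cv2.resize(im[138:233,225:345,::-1],None,fx=6,fy=6,interpolation=cv2.INTER_CUBIC),alpha=1.5))
E
```

```text
t: 60.65
tcp_pos: [0.6292, -0.0912, 0.2674]
orientation: [0.0, 1.0, 0.026, 0.0]
wrist_force: [0.1, 0.4, 0.7]
width: 0.0854
t 60.65 tcp [629.2 -91.2 267.4] yaw 0.0517 tilt [ 0.     -0.0002] F [0.1 0.4 0.7] w 85.4
t: 61.65
tcp_pos: [0.5219, -0.2685, 0.4476]
orientation: [0.0, 1.0, 0.025, 0.0]
wrist_force: [0.7, -0.5, -0.3]
width: 0.0854
t 61.65 tcp [ 521.9 -268.5  447.6] yaw 0.0509 tilt [ 0.     -0.0004] F [ 0.7 -0.5 -0.3] w 85.4
shift [-15.  -11.2  97.5] turn [ 0.0004  0.     -0.0809] rows>= 1.6
```

View pics/z_top12.png

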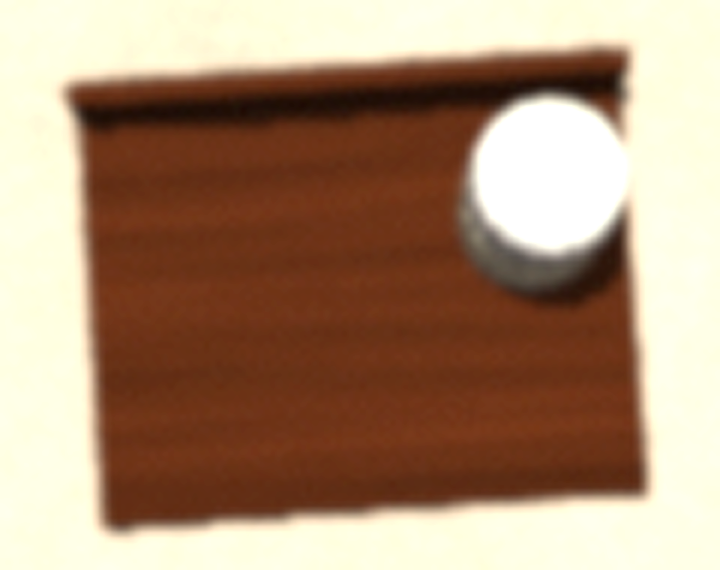

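The can is back on its pixels, with the lid centred at (551,173) against (551,172) before. Now the bottle.

```bash
python3 -m creep '[[[-15,-11,0,0,0,-0.04,1],[-15,-11,0,0,0,-0.081,1],[-15,-11,0,0,0,-0.081,1],[-15,-11,30,0,0,-0.081,1],[-15,-11,70,0,0,-0.081,1],[-15,-11,70,0,0,-0.081,1],[-15,-11,70,0,0,-0.081,1],[-15,-11,70,0,0,-0.081,1]]]' 40;  python3 -c "
from h import *
st();delta(.5064,-.2582,.2675,.1318)"
```

```text
t: 62.7
tcp_pos: [0.508, -0.2568, 0.3793]
orientation: [0.001, 0.998, 0.066, 0.001]
wrist_force: [-0.1, -0.8, -0.3]
width: 0.0854
t 62.7 tcp [ 508.  -256.8  379.3] yaw 0.1327 tilt [ 0.0027 -0.0019] F [-0.1 -0.8 -0.3] w 85.4
shift [ -2.    0.9 111.8] turn [ 0.0023 -0.0024  0.0009] rows>= 1.8
```

```bash
python3 -m creep '[[[-1.6,1.2,0,0,0,0,1],[-1.6,1.2,40,0,0,0,1],[-1.6,1.2,80,0,0,0,1],[-1.6,1.2,105,0,0,0,1],[-1.6,1.2,110,0,0,0,1],[-1.6,1.2,110,0,0,0,1],[-1.6,1.2,110,0,0,0,1],[-1.6,1.2,110,0,0,0,1]]]' 40;  python3 -c "
from h import *
st()"; python3 -m creep '[[[0,0,0,0,0,0,0.6],[0,0,0,0,0,0,0.45],[0,0,0,0,0,0,0.45],[0,0,0,0,0,0,0.45],[0,0,0,0,0,0,0.45],[0,0,0,0,0,0,0.45],[0,0,-5,0,0,0,0.45],[0,0,-10,0,0,0,0.45]]]' 40;  python3 -c "
from h import *
st();delta(.6215,.0532,.45,.0518)"
```

```text
t: 63.7
tcp_pos: [0.5064, -0.2582, 0.2686]
orientation: [0.001, 0.998, 0.066, 0.001]
wrist_force: [0.6, 0.6, 0.4]
width: 0.0853
t 63.7 tcp [ 506.4 -258.2  268.6] yaw 0.1329 tilt [ 0.0017 -0.0012] F [0.6 0.6 0.4] w 85.3
t: 64.7
tcp_pos: [0.506, -0.2581, 0.2772]
orientation: [-0.0, 0.998, 0.066, -0.001]
wrist_force: [0.1, 0.3, -2.8]
width: 0.0512
t 64.7 tcp [ 506.  -258.1  277.2] yaw 0.1327 tilt [-0.0011  0.0005] F [ 0.1  0.3 -2.8] w 51.2
shift [ 155.5 -293.4 -172.8] turn [-0.0006  0.001   0.0809] rows>= 6.0
```

```bash
python3 -m creep '[[[0,0,-60,0,0,0,0.45],[0,0,-120,0,0,0,0.45],[0,0,-173,0,0,0,0.45],[29,-55,-173,0,0,0.02,0.45],[58,-110,-173,0,0,0.04,0.45],[87,-165,-173,0,0,0.06,0.45],[116,-220,-173,0,0,0.081,0.45],[145,-275,-173,0,0,0.081,0.45]]]' 40;  python3 -m creep '[[[10.5,-18.4,0,0,0,0,0.45],[10.5,-18.4,30,0,0,0,0.45],[10.5,-18.4,80,0,0,0,0.45],[10.5,-18.4,120,0,0,0,0.45],[10.5,-18.4,150,0,0,0,0.45],[10.5,-18.4,160,0,0,0,0.45],[10.5,-18.4,160,0,0,0,0.45],[10.5,-18.4,160,0,0,0,0.45]]]' 40;  python3 -c "
from h import *
st();delta(.6215,.0532,.275,.0518)"
```

```text
t: 65.7
tcp_pos: [0.6138, 0.0356, 0.4503]
orientation: [0.0, 1.0, 0.026, -0.0]
wrist_force: [1.1, -1.0, -2.8]
width: 0.0507
t: 66.7
tcp_pos: [0.6235, 0.0524, 0.2922]
orientation: [0.0, 1.0, 0.026, 0.001]
wrist_force: [0.7, 0.1, -2.9]
width: 0.0507
t 66.7 tcp [623.5  52.4 292.2] yaw 0.0516 tilt [ 0.0029 -0.0003] F [ 0.7  0.1 -2.9] w 50.7
shift [-2.  -0.9 17.2] turn [ 0.0004 -0.0029 -0.0002] rows>= 0.3
```

```bash
python3 -m creep '[[[-1.8,-0.8,8,0,0,0,0.45],[-1.8,-0.8,12,0,0,0,0.45],[-1.8,-0.8,14,0,0,0,0.45],[-1.8,-0.8,15,0,0,0,0.45],[-1.8,-0.8,15,0,0,0,0.45],[-1.8,-0.8,15,0,0,0,0.45],[-1.8,-0.8,15,0,0,0,0.45],[-1.8,-0.8,15,0,0,0,0.45]]]' 40;  python3 -c "
from h import *
st();delta(.6215,.0532,.2745,.0518)"
```

```text
t: 67.7
tcp_pos: [0.6212, 0.0533, 0.2755]
orientation: [0.0, 1.0, 0.026, 0.0]
wrist_force: [1.0, -0.1, -3.0]
width: 0.0506
t 67.7 tcp [621.2  53.3 275.5] yaw 0.0518 tilt [ 0.0002 -0.0001] F [ 1.  -0.1 -3. ] w 50.6
shift [0.3 0.2 1. ] turn [ 0.0001 -0.0002 -0.    ] rows>= 0.0
```

```bash
python3 -m creep '[[[0.2,0,0.6,0,0,0,0.45],[0.2,0,1.2,0,0,0,0.45],[0.2,0,1.2,0,0,0,0.45],[0.2,0,1.2,0,0,0,0.45],[0.2,0,1.2,0,0,0,0.68],[0.2,0,1.2,0,0,0,0.8],[0.2,0,1.2,0,0,0,1],[0.2,0,1.2,0,0,0,1]]]' 40;python3 -c "
from h import *
st()"; python3 -m creep '[[[0,0,-30,0,0,0,1],[0,0,-80,0,0,0,1],[0,0,-130,0,0,0,1],[0,0,-175,0,0,0,1],[-30,45,-175,0,0,0,1],[-60,90,-175,0,0,0,1],[-90,135,-175,0,0,0,1],[-120,180,-175,0,0,0,1]]]' 20; python3 -c "
from h import *
st();delta(.3872,-.2724,.44,.1318)"
```

```text
t: 68.7
tcp_pos: [0.6214, 0.0533, 0.2741]
orientation: [0.0, 1.0, 0.026, -0.0]
wrist_force: [-0.4, -0.6, -0.2]
width: 0.0856
t 68.7 tcp [621.4  53.3 274.1] yaw 0.0518 tilt [-0.0002 -0.0001] F [-0.4 -0.6 -0.2] w 85.6
t: 69.7
tcp_pos: [0.5097, -0.1338, 0.4494]
orientation: [0.0, 1.0, 0.026, 0.0]
wrist_force: [0.8, -0.4, 0.8]
width: 0.0854
t 69.7 tcp [ 509.7 -133.8  449.4] yaw 0.052 tilt [ 0.0004 -0.0003] F [ 0.8 -0.4  0.8] w 85.4
shift [-129.6  132.     9.4] turn [ 0.0004 -0.0004 -0.0798] rows>= 3.0
```

```bash
python3 -m creep '[[[-43,44,0,0,0,-0.04,1],[-86,88,0,0,0,-0.08,1],[-130,133,0,0,0,-0.08,1],[-130,133,0,0,0,-0.08,1],[-130,133,40,0,0,-0.08,1],[-130,133,60,0,0,-0.08,1],[-130,133,60,0,0,-0.08,1],[-130,133,60,0,0,-0.08,1]]]' 20; python3 - <<'E'
from h import *
st();delta(.3872,-.2724,.272,.1318)
im=manip.grab_frame('top'); cv2.imwrite("pics/top13.png",im[:,:,::-1])
cv2.imwrite('pics/z_top13.png',cv2.convertScaleAbs(cv2.resize(im[138:233,225:345,::-1],None,fx=6,fy=6,interpolation=cv2.INTER_CUBIC),alpha=1.5))
E
```

```text
t: 70.7
tcp_pos: [0.3885, -0.2719, 0.3902]
orientation: [0.001, 0.998, 0.066, 0.001]
wrist_force: [0.0, 1.0, 1.0]
width: 0.0852
t 70.7 tcp [ 388.5 -271.9  390.2] yaw 0.1327 tilt [ 0.0012 -0.0011] F [0. 1. 1.] w 85.2
shift [-1.500e+00  1.000e-01  1.182e+02] turn [ 0.0012 -0.0011  0.0009] rows>= 1.9
```

View pics/z_top13.png

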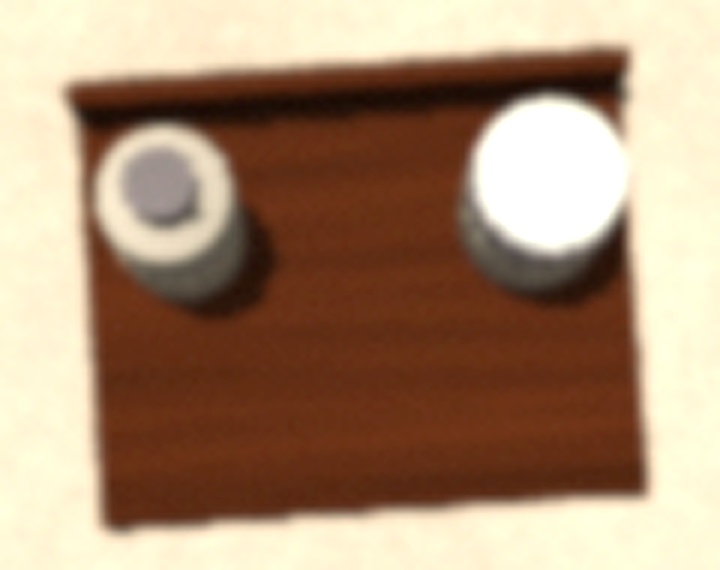

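```bash
python3 -m creep '[[[-1.2,0.3,40,0,0,0.001,1],[-1.2,0.3,80,0,0,0.001,1],[-1.2,0.3,110,0,0,0.001,1],[-1.2,0.3,117,0,0,0.001,1],[-1.2,0.3,117,0,0,0.001,1],[-1.2,0.3,117,0,0,0.001,1],[-1.2,0.3,117,0,0,0.001,1],[-1.2,0.3,117,0,0,0.001,1]]]' 40;  python3 -c "
from h import *
st()"; python3 -m creep '[[[0,0,0,0,0,0,0.7],[0,0,0,0,0,0,0.5],[0,0,0,0,0,0,0.5],[0,0,0,0,0,0,0.5],[0,0,0,0,0,0,0.5],[0,0,0,0,0,0,0.5],[0,0,-5,0,0,0,0.5],[0,0,-10,0,0,0,0.5]]]' 40;  python3 -c "
from h import *
st();delta(.573,-.0206,.45,.0514)"
```

```text
t: 71.75
tcp_pos: [0.3869, -0.2727, 0.2729]
orientation: [0.0, 0.998, 0.065, 0.0]
wrist_force: [0.8, -0.5, 0.4]
width: 0.0851
t 71.75 tcp [ 386.9 -272.7  272.9] yaw 0.1308 tilt [ 0.0008 -0.0009] F [ 0.8 -0.5  0.4] w 85.1
t: 72.75
tcp_pos: [0.3867, -0.2727, 0.2822]
orientation: [-0.0, 0.998, 0.065, -0.0]
wrist_force: [0.5, 0.3, -1.7]
width: 0.0558
t 72.75 tcp [ 386.7 -272.7  282.2] yaw 0.1308 tilt [-0.0006  0.0003] F [ 0.5  0.3 -1.7] w 55.8
shift [ 217.5 -225.7 -167.8] turn [-0.0004  0.0005  0.0794] rows>= 5.7
```

```bash
python3 -m creep '[[[0,0,-60,0,0,0,0.5],[0,0,-120,0,0,0,0.5],[0,0,-168,0,0,0,0.5],[40,-41,-168,0,0,0.02,0.5],[80,-83,-168,0,0,0.04,0.5],[120,-125,-168,0,0,0.06,0.5],[160,-166,-168,0,0,0.0794,0.5],[190,-197,-168,0,0,0.0794,0.5]]]' 40; python3 -c "
from h import *
st();delta(.573,-.0206,.45,.0514)"
```

```text
t: 73.75
tcp_pos: [0.5504, -0.0505, 0.4501]
orientation: [-0.0, 1.0, 0.026, -0.0]
wrist_force: [0.3, -0.3, -2.8]
width: 0.0552
t 73.75 tcp [550.4 -50.5 450.1] yaw 0.0524 tilt [-0.0003  0.    ] F [ 0.3 -0.3 -2.8] w 55.2
shift [ 24.1 -28.6   0.1] turn [-0.0001  0.0003  0.001 ] rows>= 0.6
```

```bash
python3 -m creep '[[[24,-28.6,0,0,0,0.001,0.5],[24,-28.6,0,0,0,0.001,0.5],[24,-28.6,50,0,0,0.001,0.5],[24,-28.6,100,0,0,0.001,0.5],[24,-28.6,140,0,0,0.001,0.5],[24,-28.6,155,0,0,0.001,0.5],[24,-28.6,155,0,0,0.001,0.5],[24,-28.6,155,0,0,0.001,0.5]]]' 40; python3 -c "
from h import *
st();delta(.573,-.0206,.28,.0514)"
```

```text
t: 74.75
tcp_pos: [0.5725, -0.023, 0.2972]
orientation: [0.0, 1.0, 0.025, 0.002]
wrist_force: [-0.3, 0.6, -2.7]
width: 0.0555
t 74.75 tcp [572.5 -23.  297.2] yaw 0.0502 tilt [ 0.0033 -0.0007] F [-0.3  0.6 -2.7] w 55.5
shift [ 0.6 -2.4 17.2] turn [ 0.0009 -0.0033 -0.0012] rows>= 0.3
```

```bash
python3 -m creep '[[[1,-2.4,6,0,0,-0.0012,0.5],[1,-2.4,11,0,0,-0.0012,0.5],[1,-2.4,14.5,0,0,-0.0012,0.5],[1,-2.4,14.5,0,0,-0.0012,0.5],[1,-2.4,14.5,0,0,-0.0012,0.5],[1,-2.4,14.5,0,0,-0.0012,0.5],[1,-2.4,14.5,0,0,-0.0012,0.5],[1,-2.4,14.5,0,0,-0.0012,0.5]]]' 40; python3 -c "
from h import *
st();delta(.573,-.0206,.279,.0514)"
```

```text
t: 75.75
tcp_pos: [0.5728, -0.0203, 0.2808]
orientation: [0.0, 1.0, 0.026, 0.0]
wrist_force: [0.1, -0.5, -3.0]
width: 0.056
t 75.75 tcp [572.8 -20.3 280.8] yaw 0.0516 tilt [ 0.0001 -0.0001] F [ 0.1 -0.5 -3. ] w 56.0
shift [0.1 0.3 1.8] turn [ 0.0001 -0.0001  0.0002] rows>= 0.0
```

```bash
python3 -m creep '[[[0,0.2,0.6,0,0,0,0.5],[0,0.2,1.2,0,0,0,0.5],[0,0.2,1.5,0,0,0,0.5],[0,0.2,1.5,0,0,0,0.5],[0,0.2,1.5,0,0,0,0.5],[0,0.2,1.5,0,0,0,0.5],[0,0.2,1.5,0,0,0,0.5],[0,0.2,1.5,0,0,0,0.5]]]' 40; python3 -c "
from h import *
st()"
```

```text
t: 76.75
tcp_pos: [0.5729, -0.0205, 0.2796]
orientation: [0.0, 1.0, 0.026, 0.0]
wrist_force: [-2.0, 1.1, 4.1]
width: 0.0553
t 76.75 tcp [572.9 -20.5 279.6] yaw 0.0516 tilt [ 0.0004 -0.0002] F [-2.   1.1  4.1] w 55.3
```

Contact: Fz changed from -3 to +4 N. I'll release, rise, and retreat toward the tray side to look.

```bash
python3 -m creep '[[[0,0,-0.3,0,0,0,0.5],[0,0,-0.3,0,0,0,0.5],[0,0,-0.3,0,0,0,0.72],[0,0,-0.3,0,0,0,0.8],[0,0,-0.3,0,0,0,0.9],[0,0,-0.3,0,0,0,0.9],[0,0,-0.3,0,0,0,0.9],[0,0,-0.3,0,0,0,0.9]]]' 40;python3 -c "
from h import *
st()"; python3 -m creep '[[[0,0,-30,0,0,0,0.9],[0,0,-80,0,0,0,1],[0,0,-130,0,0,0,1],[0,0,-165,0,0,0,1],[-35,48,-165,0,0,0,1],[-70,96,-165,0,0,0,1],[-105,144,-165,0,0,0,1],[-140,192,-165,0,0,0,1]]]' 20;python3 -m creep '[[[-30,40,0,0,0,0,1],[-60,80,0,0,0,0,1],[-90,120,0,0,0,0,1],[-90,160,0,0,0,0,1],[-90,160,0,0,0,0,1],[-90,160,0,0,0,0,1],[-90,160,0,0,0,0,1],[-90,160,0,0,0,0,1]]]' 20; python3 - <<'E'
from h import *
st()
f=[manip.grab_frame('top').astype(float) for _ in range(3)]
im=np.mean(f,0); cv2.imwrite("pics/top14.png",im[:,:,::-1].astype(np.uint8))
cv2.imwrite('pics/z_top14.png',cv2.convertScaleAbs(cv2.resize(im[138:233,225:345,::-1],None,fx=6,fy=6,interpolation=cv2.INTER_CUBIC),alpha=1.5))
im=manip.grab_frame('side'); cv2.imwrite("pics/side14.png",im[:,:,::-1])
E
```

```text
t: 77.75
tcp_pos: [0.5728, -0.0205, 0.2796]
orientation: [0.0, 1.0, 0.026, 0.0]
wrist_force: [0.7, 0.1, -0.1]
width: 0.0765
t 77.75 tcp [572.8 -20.5 279.6] yaw 0.0516 tilt [ 0.     -0.0001] F [ 0.7  0.1 -0.1] w 76.5
t: 78.75
tcp_pos: [0.4416, -0.2207, 0.4448]
orientation: [0.0, 1.0, 0.026, 0.0]
wrist_force: [0.3, -0.8, 0.6]
width: 0.0853
t: 79.75
tcp_pos: [0.3616, -0.383, 0.4449]
orientation: [0.0, 1.0, 0.026, 0.0]
wrist_force: [0.5, 0.1, 0.3]
width: 0.0852
t 79.75 tcp [ 361.6 -383.   444.9] yaw 0.0528 tilt [ 0.0002 -0.0003] F [0.5 0.1 0.3] w 85.2
```

View pics/z_top14.png

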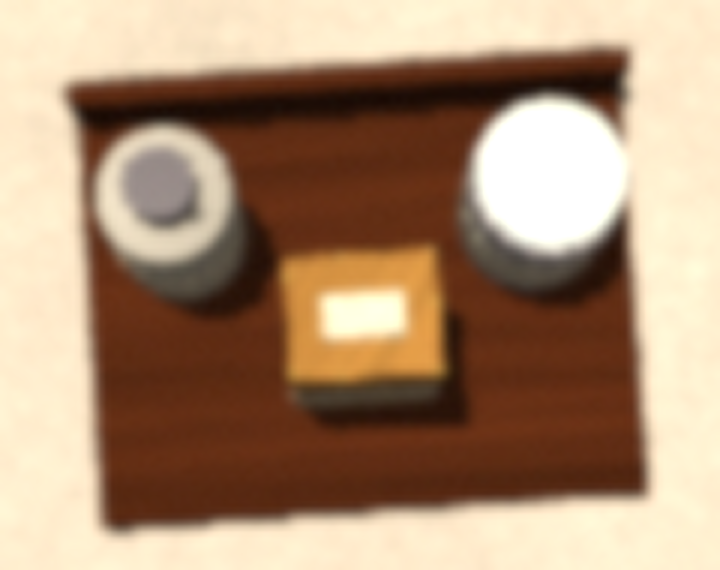

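View pics/side14.png

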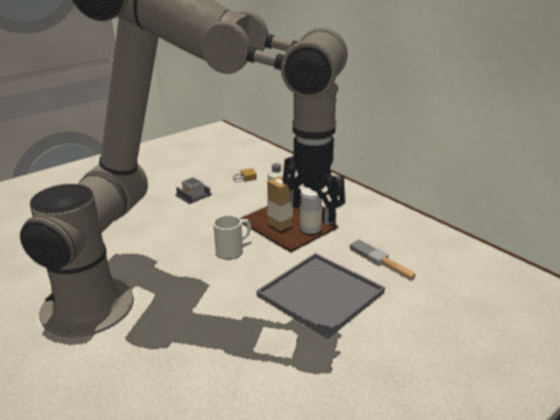

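View pics/top14.png

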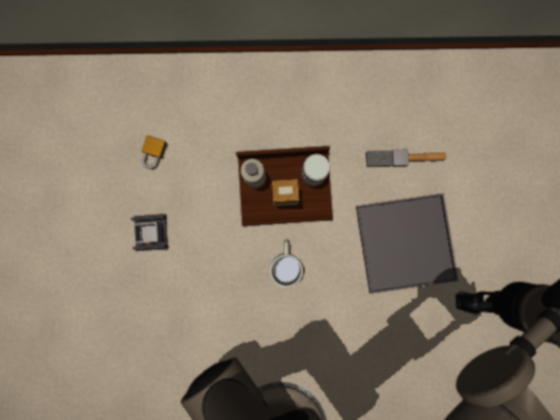

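```bash
python3 - <<'E'
from h import *
a=cv2.imread('pics/top1.png',0).astype(np.float32);b=cv2.imread('pics/top14.png',0).astype(np.float32)
for n,(x,y,w,h) in dict(bottle=(237,156,34,36),can=(299,150,36,38),carton=(268,175,36,32),mug=(265,235,45,55),padlock=(138,130,32,40),brush=(360,145,90,25),stand_front=(240,210,95,18)).items():
    W=np.array([[1,0,0],[0,1,0]],np.float32)
    mot=cv2.MOTION_EUCLIDEAN if n=='carton' else cv2.MOTION_TRANSLATION
    cc,W=cv2.findTransformECC(a[y:y+h,x:x+w],b[y:y+h,x:x+w],W,mot,(3,200,1e-6),None,3)
    c=np.array([w/2,h/2,1]);print(n,'px shift',np.round(W@c-c[:2],2),'mm~',np.round((W@c-c[:2])*2.2,1),'rot deg',round(float(np.degrees(np.arctan2(W[1,0],W[0,0]))),2),round(cc,3))
p,e=fit([[.023,.028,.152],[.023,-.028,.152],[-.023,-.028,.152],[-.023,.028,.152]],crop([[282,257],[436,246],[445,376],[290,384]],6,225,138),[.57,-.02,0]);print('carton',p,e)
E
```

```text
bottle px shift [ 0.02 -0.5 ] mm~ [ 0.  -1.1] rot deg 0.0 0.998
can px shift [-0.06  0.07] mm~ [-0.1  0.1] rot deg 0.0 1.0
carton px shift [-0.02  0.32] mm~ [-0.   0.7] rot deg -1.82 0.852
mug px shift [-0. -0.] mm~ [-0. -0.] rot deg 0.0 1.0
padlock px shift [ 0.   -0.01] mm~ [ 0. -0.] rot deg 0.0 1.0
brush px shift [ 0. -0.] mm~ [ 0. -0.] rot deg 0.0 1.0
stand_front px shift [-0.01 -0.01] mm~ [-0. -0.] rot deg 0.0 1.0
carton [ 0.57409962 -0.02009127  0.04908057] 0.4162091413875828
```

```bash
python3 -c "
from rig import manip
print(manip.sign_off())"
```

```text
the job is handed in; nothing more can be done
None
```

The job is done and handed in at about 80 s of the 144 s. All three supplies went upright into the tray. The coin box then went into the dock between its lips, and each supply was put back on its own spot on the stand.

**Last checks, comparing top-camera pictures from before and after:**

| Item | Result |
|---|---|
| Can | about 0.1 mm from its original spot |
| Bottle | about 1.1 mm |
| Carton | about 0.7 mm; yaw 0.049 rad against the stand's 0.051 rad, so square |
| Coin box | centred within about 0.2 mm in x and up to about 2.7 mm in y; yaw up to 0.009 rad (0.5°) from the dock's. The y and yaw figures are rough because the box's left edge was hard to see |
| Mug, padlock, brush | no measurable movement |

- **Final state:** everything stands upright, and the arm is clear of everything with the gripper open.
- **Camera disagreement:** the side camera placed the carton and stand up to about 10 mm from the top camera's values in y. Contact with the gripper fingers showed the top camera was right.
- **Carton nudge:** before the first carton grip I misread the sign of the contact force, and the gripper tilted the carton slightly a few times while it stood on the stand. It settled back each time, and the pictures show no lasting shift.

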